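Pack the clip pots into the round tin

ROBOT

A 7-joint arm with a two-finger parallel gripper is mounted at the origin on the work surface. World frame = base frame: x ahead of the robot, y to its left, z up, the work surface at z = 0. Lengths are in m, angles in rad, forces in N, time in s.
With the tool pointing down it reaches from about 0.4 to 0.85 m from the base axis. Payload 10.4 kg.
Tool frame: the origin (TCP) lies between the finger pads; the fingertips stand ahead of it and the grasp point (between the pads) lies 3 mm ahead of it (r.tips_ahead is the z of the fingertips in the tool frame, in m); z points along the fingers, y is the line along which they close (so a half turn about z gives the same grasp; the last joint's range is limited). The gripper opens to 87 mm and grips with 3 to 60 N. Pads are 19 mm wide; open, the fingers measure 117 mm over their backs; the gripper's body (75 mm by 190 mm) begins 51 mm behind the grasp point.
Start: joints at [-1.313, 0.332, -0.065, 1.46, 0.022, 1.35, -0.088], TCP at [0.173, 0.601, 0.245] pointing down, gripper open.
Joint ranges: [-2.6, 2.6], [-0.5, 2.12], [-1.47, 1.34], [0.16, 2.42], [-1.27, 4.41], [0.06, 2.06], [-2.6, 2.6]. Speed limits (rad/s): [2.22, 2.22, 2.79, 2.79, 3.14, 3.14, 3.14].

INTERFACE

Orientations are given as a unit quaternion [x, y, z, w].
In Python, from bench import telemetry, camera, get_calibration, r gives the robot as it stands.
- The arm moves only by the tool drive_tool, never from a script. Its argument "series" is one flat list of numbers, 7 for each row, row after row: the turn, a rotation vector about the tool's x, y, z in units of 5 degrees (1.0 is 5 degrees), then the shift along the tool's x, y, z in units of 40 mm (1.0 is 40 mm), then the opening, from -1 (shut) to 1 (fully open). A call has 1 to 10 rows; each row is the pose to reach, as a shift and turn from the pose commanded when the call began, along the tool's axes at that moment; what a row does not reach only later rows make up. A row lasts 1/12 s, in which the tool goes at most 41.7 mm and 7.16 degrees, less where a joint would pass 70% of its speed; a pose out of reach is approached as far as the arm can. A call with a gripper value outside its range is refused whole. The fingers move at their own pace and stop on an object; "grip_force" is the grip in N (left out, the last holds). Time passes only in rows, so rows that repeat a pose let the fingers close. It gives the time, the measured TCP pose, the force, the opening and the grip force at its end, in the units of the state.
- telemetry.read_state(): the state, without advancing time (a new reading comes with each control period).
- camera(name): name is "scene" or "top" or "wrist"; returns the picture (420x560x3 uint8, red, green, blue); there is no depth.
- get_calibration(name): a dict with "fovy" (degrees; the focal length in pixels is half the picture's height over the tangent of half this angle, whatever the lens; pixels are square), "cx", "cy" (the principal point, pixels), "xyz" and "rotation" of the camera in the world. Camera axes: x right, y up, looking along -z (the intrinsics and any distortion apply to the point x, -y, -z); pixel columns grow to the right and rows downward; lengths in m; the calibration is good to about 2 mm. A picture is of the moment at which its call begins: read the wrist's pose just before it. get_calibration takes no time and is no camera call; for the wrist camera it gives the pose at the moment of the call.
- r.close_job(): hands the job in; it is judged then, once.
The state is a dict: "time": time; "joint_positions": joint angles; "joint_vel": joint speeds; "joint_torque": joint torques, N m; "ee_pos": TCP position; "eef_rot": TCP orientation; "ft_force": force on the tool from outside, world axes, zero at the start; "torque": the same for the moment, N m; "width": finger opening in m; "grip_force": force on a finger pad.
Only numpy, scipy, OpenCV 4.12 (cv2) and the standard library are available. Lean on these libraries where they do the work, as an engineer would, in place of code of your own. Each camera call takes 0.05 s, during which the arm holds its last target. There are 200 camera calls.

TASK

First slide the divider panel up out of the round tin and lay it flat in the bamboo letter tray. Then pack all the lidded clip pots from the desk into the tin in one tight layer, one in the middle and the others in a ring around it, each standing flat on the tin's floor with its lid pressed fully home. Leave the other things on the desk where they are.

Things in the scene. Friction and masses are not known exactly. Their poses are not given: they have to be found in the camera images.
- tin_floor (a point): Round open steel tin, fixed to the desk, 192 mm inside diameter, wall 3 mm, rim 27 mm above its floor. The point is the centre of its inner floor, 3 mm above the desk; z up, x along the divider's line. It holds exactly seven pots in a layer: one in the middle, six about 63 mm from the centre, at 30, 90, 150, 210, 270 and 330 degrees from x (the guides keep them off 0 and 180).
- tin_guide (a point): One of the tin's two guides, at the wall on its +x side, the other across from it. Two upright ribs, 12 mm long inwards from the wall, as high as the rim, 19 mm wide over both, with an 11 mm slot between them for the divider's end. The point is on the slot's inner mouth (84 mm from the tin's centre), at rim height.
- divider_mid (a point): Plywood divider panel, 184 x 8 x 66 mm (x long, y thickness, z height), about 70 g, loose; it stands upright on the tin's floor across its middle, its ends in the two slots, its upper edge 39 mm above the rim, and slides straight up. The point is the panel's centre.
- tray_in (a point): Shallow bamboo letter tray, fixed, inside 228 x 148 mm (x, y), walls 6 mm thick rising 16 mm above its floor, outer height 22 mm. The point is the centre of its inner floor (6 mm above the desk); z up.
- pot1_mid (a point): Round white paper-clip pot, 60 mm across, body 28 mm high, about 120 g; the point is the body's centre (14 mm above its underside), z up. On top a 6 mm thick bamboo push-on lid, 59 mm across, with a round knob 24 mm across, 30 mm high. Lid home: lid top 20, knob top 50 mm above the point; proud: up to 8 mm more. It can be carried by the knob: the lid does not come off. May be absent.
- lid1 (a joint): push-on lid of pot1, m: 0 = standing 8 mm proud of the pot's rim, 0.008 = fully home. It sticks where it is left; about 5 N pushes it down (or draws it up again).
- pot2_mid (a point): Another such pot. May be absent.
- lid2 (a joint): push-on lid of pot2, m: 0 = standing 8 mm proud of the pot's rim, 0.008 = fully home. It sticks where it is left; about 5 N pushes it down (or draws it up again).
- pot3_mid (a point): Another such pot. May be absent.
- lid3 (a joint): push-on lid of pot3, m: 0 = standing 8 mm proud of the pot's rim, 0.008 = fully home. It sticks where it is left; about 5 N pushes it down (or draws it up again).
- pot4_mid (a point): Another such pot. May be absent.
- lid4 (a joint): push-on lid of pot4, m: 0 = standing 8 mm proud of the pot's rim, 0.008 = fully home. It sticks where it is left; about 5 N pushes it down (or draws it up again).
- pot5_mid (a point): Another such pot. May be absent.
- lid5 (a joint): push-on lid of pot5, m: 0 = standing 8 mm proud of the pot's rim, 0.008 = fully home. It sticks where it is left; about 5 N pushes it down (or draws it up again).
- pot6_mid (a point): Another such pot. May be absent.
- lid6 (a joint): push-on lid of pot6, m: 0 = standing 8 mm proud of the pot's rim, 0.008 = fully home. It sticks where it is left; about 5 N pushes it down (or draws it up again).
- pot7_mid (a point): Another such pot. May be absent.
- lid7 (a joint): push-on lid of pot7, m: 0 = standing 8 mm proud of the pot's rim, 0.008 = fully home. It sticks where it is left; about 5 N pushes it down (or draws it up again).
- tape_mid (a point): Bystander, to be left where it is: roll of clear sticky tape lying flat, 74 mm across, 20 mm high, among the pots; the point is about its centre.
- mouse_mid (a point): Bystander, to be left where it is: black computer mouse, about 75 mm long, 35 mm high; the point is about its centre.
- mug_mid (a point): Bystander, to be left where it is: white mug, 85 mm high; the point is about its centre.
- stapler_mid (a point): Bystander, to be left where it is: black stapler, 140 mm long, 46 mm high; the point is about its centre.
- calculator_mid (a point): Bystander, to be left where it is: grey desk calculator, 140 x 80 x 15 mm; the point is about its centre.
- notes_mid (a point): Bystander, to be left where it is: block of sticky notes, 76 x 76 x 22 mm; the point is about its centre.
There are look-alikes about, which are no part of the job. Of the things that look like the part that bears divider_mid, the largest one is meant. What is shaped like the part that bears pot7_mid but turquoise is not meant.

How it is judged:
By the outcome, as a careful person would: the job done as asked, in the order asked, and still so for the second after the job is handed in, with the robot touching nothing.
Of pot1, pot2, pot3, pot4, pot5, pot6, pot7 only 5 to 7 are there at a start; the rules pass over those that are not, and their reading is None.
At some moment in a run one of pot1, pot2, pot3, pot4, pot5, pot6, pot7 may be knocked a few centimetres aside while the robot is not near it.
Once in a run the grip may slacken for a moment while it holds something.
It also fails if it takes over 200 s, if anything falls off the work surface, if the arm or the gripper's body presses on something with over 40 N, if the wrist force passes 120 N, or if a joint passes its speed limit or range.

## Working session

There is one attempt and no reset: what is moved stays moved. The work goes in short steps, Python scripts to look and compute and a tool call to move; the robot and the scene stay as the last step left them, time stands still between calls to the robot, and variables do not carry over. Pictures are saved under pics/ and viewed, at most 14 in all, crops included, and the job is handed in when it is done.

Besides the shell and the picture viewer there is one more tool, called by a JSON object that holds its "api" and its "payload". drive_tool: Moves the arm, as the interface text tells. Its arguments: {"type":"object","properties":{"series":{"type":"array"},"grip_force":{"type":"number"}},"required":["series"]}

```bash
mkdir -p pics; ls
python3 - <<'E'
from bench import telemetry,camera,get_calibration,r
import cv2,numpy as np
np.set_printoptions(precision=4,suppress=True)
for n in ("top","scene"):
    c=get_calibration(n);print(n,c)
    im=camera(n);cv2.imwrite(f"pics/{n}0.png",cv2.resize(im[:,:,::-1],(800,600),interpolation=cv2.INTER_CUBIC))
    np.save(f"pics/{n}0.npy",im)
print(get_calibration("wrist"))
s=telemetry.read_state();print(s);print(r.tips_ahead)
E
```

```text
pics
top {'fovy': 48.26766260893517, 'cx': 278.37479238731686, 'cy': 201.11337097935345, 'xyz': array([ 0.2742, -0.0623,  1.239 ]), 'rotation': array([-0.0597,  0.0704,  0.7071, -0.7011])}
scene {'fovy': 54.816368057453246, 'cx': 274.26523905029995, 'cy': 208.78697864926866, 'xyz': array([1.0892, 0.4399, 0.9644]), 'rotation': array([0.1483, 0.3219, 0.8487, 0.3926])}
{'fovy': 70.6085352448412, 'cx': 289.86454981387766, 'cy': 203.73129976581092, 'xyz': array([0.0966, 0.6223, 0.3861]), 'rotation': array([-0.118 , -0.088 ,  0.5946,  0.7904])}
{'time': 0.1, 'joint_positions': array([-1.3126,  0.3328, -0.0647,  1.4609,  0.0216,  1.3499, -0.0885]), 'joint_vel': array([-0.0005, -0.0004,  0.001 , -0.0031, -0.0017,  0.0004, -0.0006]), 'joint_torque': array([  0.0006, -62.454 ,   0.0241, -39.0715,  -0.0615,   0.0366,
         0.0001]), 'ee_pos': array([0.1731, 0.6002, 0.2438]), 'eef_rot': array([ 0.1399,  0.9902, -0.0006, -0.0001]), 'ft_force': array([-0.4024, -0.1061, -0.2793]), 'torque': array([-0.069 , -0.0102,  0.0011]), 'grip_force': 0.0, 'width': 0.08716848167106545}
0.022
```

View pics/top0.png

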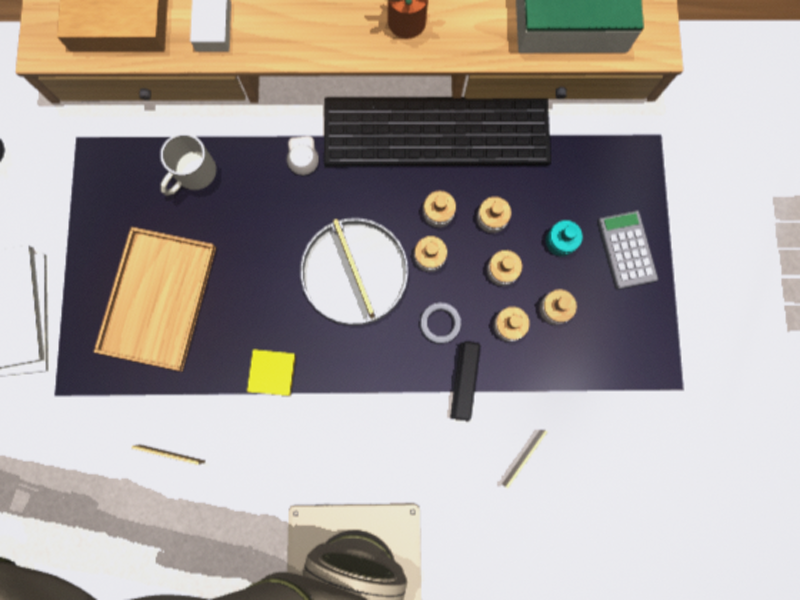

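View pics/scene0.png

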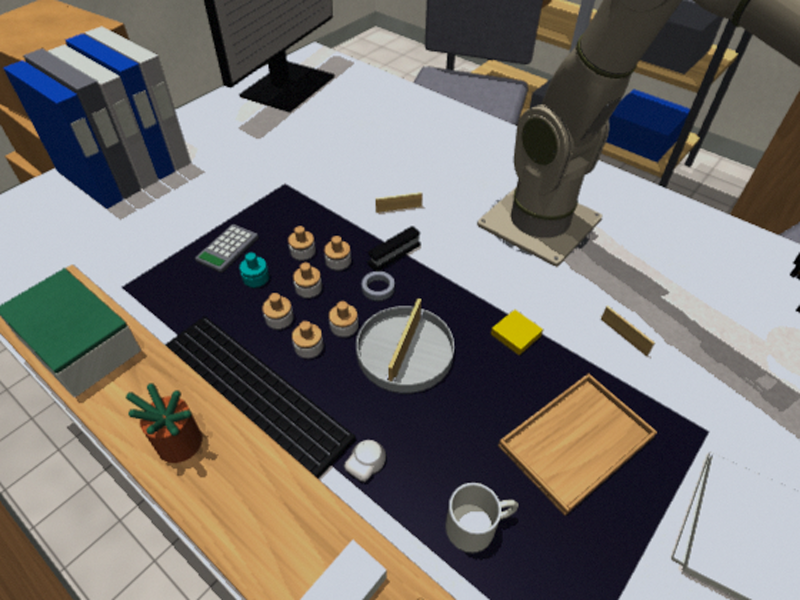

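Top view (800x600 scale) shows:
- **Tin and divider:** the tin is at (355,271). Its divider runs from (337,221) to (371,315).
- **Tray:** (155,298).
- **Wooden pots:** six, with knobs at (440,203), (494,209), (431,248), (506,261), (559,302), (513,318).
- **Look-alikes:** a turquoise pot at (565,235) and two small panels at (170,455) and (523,458). None of these are meant.

The divider I want is the large panel in the tin.

```bash
cat > h.py <<'E'
import numpy as np,cv2
from bench import telemetry,camera,get_calibration,r
from scipy.spatial.transform import Rotation as Rot
np.set_printoptions(precision=4,suppress=True)
def cal(n):
    c=get_calibration(n);c['f']=210/np.tan(np.radians(c['fovy']/2));c['R']=Rot.from_quat(c['rotation']).as_matrix();return c
def p2w(c,u,v,z):           # pixel -> world on plane z
    d=c['R']@np.array([(u-c['cx'])/c['f'],-(v-c['cy'])/c['f'],-1]);return c['xyz']+d*(z-c['xyz'][2])/d[2]
def w2p(c,p):
    q=c['R'].T@(np.asarray(p)-c['xyz']);return np.array([c['cx']-c['f']*q[0]/q[2],c['cy']+c['f']*q[1]/q[2]])
def move(pos,yaw=None):     # units of a move to world TCP pos; yaw of tool y line (rad)
    s=telemetry.read_state();T=Rot.from_quat(s['eef_rot']);m=T.as_matrix()
    print("t%.1f pos"%s['time'],s['ee_pos'],"F",s['ft_force'],"w %.4f g %.1f"%(s['width'],s['grip_force']))
    y=m[:,1];cur=np.arctan2(y[1],y[0]);yt=cur if yaw is None else yaw
    dy=(yt-cur+np.pi/2)%np.pi-np.pi/2;yt=cur+dy
    Rt=np.column_stack([[np.sin(yt)*-1*-1*-1,np.cos(yt),0],[np.cos(yt),np.sin(yt),0],[0,0,-1]])
    Rt[:,0]=np.cross(Rt[:,1],Rt[:,2])
    rv=Rot.from_matrix(m.T@Rt).as_rotvec()
    print("turn",np.round(np.degrees(rv)/5,2),"shift",np.round(m.T@(np.asarray(pos)-s['ee_pos'])/.04,3),"j7 %.2f"%s['joint_positions'][6])
def shot(n,name,crop=None,k=1.4286):
    c=cal(n);im=camera(n)[:,:,::-1]
    np.save(f"pics/{name}.npy",im)
    if crop: u,v,w,h_=crop;im=im[v:v+h_,u:u+w]
    cv2.imwrite(f"pics/{name}.png",cv2.resize(im,None,fx=k,fy=k,interpolation=cv2.INTER_CUBIC));return c
E
python3 - <<'E'
from h import *
c=cal("top");f=1/1.42857
print("tin rim", [p2w(c,u*f,v*f,.03) for u,v in((301,272),(409,272),(355,218),(355,325))])
print("div",[p2w(c,u*f,v*f,.069) for u,v in((337,221),(371,315))])
print("tray",[p2w(c,u*f,v*f,.022) for u,v in((131,228),(214,243),(182,369),(95,352))])
for u,v in((440,203),(494,209),(431,248),(506,261),(559,302),(513,318),(565,235)):print("pot",p2w(c,u*f,v*f,.066))
for n,u,v,z in(("tape",440,322,.02),("notes",271,372,.022),("mug",186,160,.05),("stapler",466,381,.04)):print(n,p2w(c,u*f,v*f,z))
E
```

```text
tin rim [array([0.5293, 0.096 , 0.03  ]), array([ 0.5279, -0.1029,  0.03  ]), array([ 0.6318, -0.0032,  0.03  ]), array([ 0.4303, -0.0035,  0.03  ])]
div [array([0.6148, 0.0275, 0.069 ]), array([ 0.4427, -0.0336,  0.069 ])]
tray [array([0.6172, 0.4155, 0.022 ]), array([0.5873, 0.2598, 0.022 ]), array([0.3541, 0.3078, 0.022 ]), array([0.386 , 0.4656, 0.022 ])]
pot [ 0.6487 -0.16    0.066 ]
pot [ 0.6368 -0.2585  0.066 ]
pot [ 0.5643 -0.1419  0.066 ]
pot [ 0.5394 -0.2766  0.066 ]
pot [ 0.4639 -0.3682  0.066 ]
pot [ 0.4358 -0.2849  0.066 ]
pot [ 0.587  -0.3858  0.066 ]
tape [ 0.4358 -0.1589  0.02  ]
notes [0.3473 0.1479 0.022 ]
mug [0.7398 0.3108 0.05  ]
stapler [ 0.3271 -0.2014  0.04  ]
```

Run:
```python
from h import *
move([.53,-.0035,.20],np.radians(109.5))
```

```text
t0.1 pos [0.1731 0.6002 0.2438] F [-0.4024 -0.1061 -0.2793] w 0.0872 g 0.0
turn [-0.01 -0.   -7.12] shift [-12.755 -12.028   1.113] j7 -0.09
```

{"api": "drive_tool", "payload": {"series": [0, 0, 0, -1, -0.9, 0, 1, 0, 0, -1, -2, -1.8, 0, 1, 0, 0, -2, -3, -2.7, 0, 1, 0, 0, -3, -4, -3.6, 0, 1, 0, 0, -4, -5, -4.5, 0, 1, 0, 0, -4.5, -5.7, -5.3, 0, 1, 0, 0, -5, -6.4, -6, 0, 1, 0, 0, -5.5, -7.1, -6.7, 0.3, 1, 0, 0, -6.2, -7.8, -7.4, 0.6, 1, 0, 0, -7.1, -8.5, -8, 1.1, 1]}}

```text
time: 0.93
ee_pos: [0.3848, 0.243, 0.2189]
eef_rot: [-0.17, 0.985, 0.001, 0.001]
ft_force: [0.8, 0.8, 0.6]
width: 0.0872
grip_force: 0.0
```

Run:
```python
from h import *
move([.53,-.0035,.20],np.radians(109.5))
```

```text
t0.9 pos [0.3848 0.243  0.2189] F [0.7823 0.822  0.6048] w 0.0872 g 0.0
turn [0.01 0.02 0.01] shift [-1.359 -7.023  0.469] j7 1.24
```

{"api": "drive_tool", "payload": {"series": [0, 0, 0, -0.2, -1, 0, 1, 0, 0, 0, -0.4, -2, 0, 1, 0, 0, 0, -0.6, -3, 0.1, 1, 0, 0, 0, -0.8, -4, 0.2, 1, 0, 0, 0, -1, -5, 0.3, 1, 0, 0, 0, -1.2, -6, 0.4, 1, 0, 0, 0, -1.3, -6.6, 0.45, 1, 0, 0, 0, -1.36, -7.02, 0.47, 1, 0, 0, 0, -1.36, -7.02, 0.47, 1, 0, 0, 0, -1.36, -7.02, 0.47, 1]}}

```text
time: 1.77
ee_pos: [0.5283, -0.0025, 0.1991]
eef_rot: [-0.168, 0.986, -0.0, -0.0]
ft_force: [0.3, -0.2, 0.3]
width: 0.0872
grip_force: 0.0
```

Run:
```python
from h import *
c=shot("wrist","w1");print(c['xyz'])
move([.53,-.0035,.055],np.radians(109.5))
# predicted divider ends
for p in([.6148,.0275,.069],[.4427,-.0336,.069]):print(w2p(c,p)*1.4286)
```

```text
[ 0.4533 -0.0294  0.3415]
t1.8 pos [ 0.5281 -0.0013  0.1992] F [ 0.2668 -0.1548  0.5647] w 0.0871 g 0.0
turn [ 0.01 -0.01 -0.02] shift [-0.028 -0.069  3.605] j7 1.90
[414.4129 406.7079]
[413.1484 142.9179]
```

View pics/w1.png

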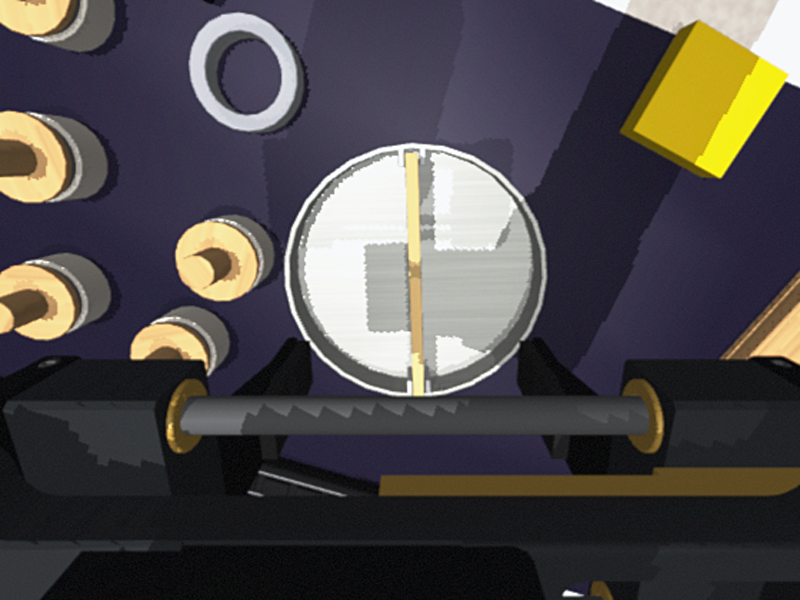

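Run:
```python
from h import *
c=cal("wrist");f=1/1.4286
print("div",[p2w(c,u*f,v*f,.069) for u,v in((411.5,152),(418.5,392))])
L=[p2w(c,u*f,v*f,.03) for u,v in((285,270),(546,270),(415,144),(417,397))];print("rim",L,(L[0]+L[1])/2,(L[2]+L[3])/2)
im=np.load("pics/w1.npy")
g=cv2.cvtColor(im,cv2.COLOR_BGR2GRAY)
```

```text
div [array([ 0.4479, -0.0317,  0.069 ]), array([0.6022, 0.0277, 0.069 ])]
rim [array([ 0.559 , -0.0944,  0.03  ]), array([0.4934, 0.092 , 0.03  ]), array([ 0.4413, -0.0316,  0.03  ]), array([0.6284, 0.0361, 0.03  ])] [ 0.5262 -0.0012  0.03  ] [0.5348 0.0022 0.03  ]
```

Wrist view shows the tin at about (415,270) and the divider's top edge running from (411,152) to (418,392). It is the large panel standing in the tin's guides, so the choice is confirmed. The TCP is already centred on it, so I'll descend and grip.

{"api": "drive_tool", "payload": {"series": [0, 0, 0, -0.1, 0, 0.8, 1, 0, 0, 0, -0.1, 0, 1.6, 1, 0, 0, 0, -0.1, 0, 2.4, 1, 0, 0, 0, -0.1, 0, 3.1, 1, 0, 0, 0, -0.1, 0, 3.6, 0.5, 0, 0, 0, -0.1, 0, 3.6, 0, 0, 0, 0, -0.1, 0, 3.6, -1, 0, 0, 0, -0.1, 0, 3.6, -1, 0, 0, 0, -0.1, 0, 3.6, -1, 0, 0, 0, -0.1, 0, 3.6, -1], "grip_force": 30}}

```text
time: 2.65
ee_pos: [0.5332, -0.0001, 0.057]
eef_rot: [-0.169, 0.986, 0.0, 0.001]
ft_force: [0.5, -0.1, -0.0]
width: 0.0548
grip_force: 0.0
```

{"api": "drive_tool", "payload": {"series": [0, 0, 0, 0, 0, 0, -1, 0, 0, 0, 0, 0, 0, -1, 0, 0, 0, 0, 0, 0, -1]}}

```text
time: 2.9
ee_pos: [0.5324, -0.0004, 0.0559]
eef_rot: [-0.169, 0.986, 0.0, 0.0]
ft_force: [-0.0, -0.6, -0.2]
width: 0.035
grip_force: 0.0
```

{"api": "drive_tool", "payload": {"series": [0, 0, 0, 0, 0, 0, -1, 0, 0, 0, 0, 0, 0, -1, 0, 0, 0, 0, 0, 0, -1, 0, 0, 0, 0, 0, 0, -1, 0, 0, 0, 0, 0, 0, -1, 0, 0, 0, 0, 0, 0, -1]}}

```text
time: 3.4
ee_pos: [0.5322, -0.0005, 0.0555]
eef_rot: [-0.169, 0.986, -0.0, -0.0]
ft_force: [0.6, -0.0, 0.4]
width: 0.0078
grip_force: 30.0
```

{"api": "drive_tool", "payload": {"series": [0, 0, 0, 0, 0, -0.15, -1, 0, 0, 0, 0, 0, -0.4, -1, 0, 0, 0, 0, 0, -0.8, -1, 0, 0, 0, 0, 0, -1.2, -1, 0, 0, 0, 0, 0, -1.6, -1, 0, 0, 0, 0, 0, -2.0, -1, 0, 0, 0, 0, 0, -2.4, -1, 0, 0, 0, 0, 0, -2.4, -1]}}

```text
time: 4.07
ee_pos: [0.534, -0.0005, 0.1555]
eef_rot: [-0.168, 0.986, 0.0, 0.003]
ft_force: [0.3, -0.3, -0.1]
width: 0.008
grip_force: 30.0
```

Run:
```python
from h import *
a=np.radians(-11.8);print("tray yaw");move([.486,.362,.15],np.radians(78.2))
c=shot("wrist","w2")
```

```text
tray yaw
t4.1 pos [ 0.534  -0.0005  0.1555] F [ 0.3322 -0.26   -0.0644] w 0.0080 g 30.0
turn [0.01 0.06 6.24] shift [-1.874  8.948  0.144] j7 1.92
```

View pics/w2.png

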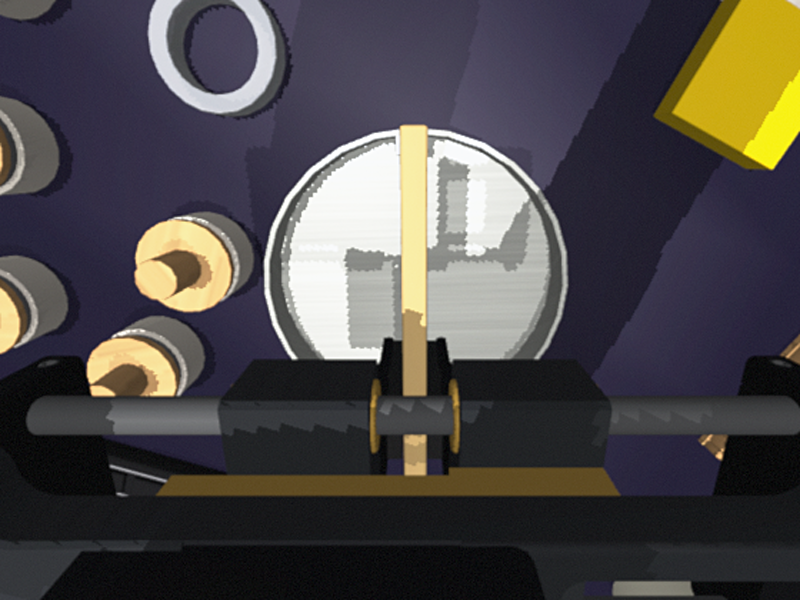

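The panel is held (opening 8 mm) and clear of the tin, with its base-side end at (413,127). I'll carry it over the tray.

{"api": "drive_tool", "payload": {"series": [0, 0, 0.6, -0.2, 0.9, 0, -1, 0, 0, 1.2, -0.4, 1.8, 0, -1, 0, 0, 1.8, -0.6, 2.7, 0, -1, 0, 0, 2.5, -0.8, 3.6, 0, -1, 0, 0, 3.1, -1, 4.5, 0, -1, 0, 0, 3.7, -1.15, 5.4, 0, -1, 0, 0, 4.3, -1.3, 6.3, 0, -1, 0, 0, 5, -1.5, 7.2, 0, -1, 0, 0, 5.6, -1.7, 8.1, 0, -1, 0, 0, 6.2, -1.87, 8.9, 0, -1]}}

```text
time: 4.95
ee_pos: [0.4832, 0.3624, 0.1508]
eef_rot: [0.102, 0.995, -0.0, -0.001]
ft_force: [1.7, 0.5, -0.8]
width: 0.0076
grip_force: 30.0
```

Run:
```python
from h import *
c=cal("wrist");T=telemetry.read_state()
move([.486,.362,.15],np.radians(78.2))
print(T['joint_positions'])
# panel end in the tool frame, using w2's camera-to-tool geometry (fixed)
f=1/1.4286;m=Rot.from_quat(T['eef_rot']).as_matrix()
d=c['R']@np.array([(413*f-c['cx'])/c['f'],-(127*f-c['cy'])/c['f'],-1])
o=m.T@(c['xyz']-T['ee_pos']);d=m.T@d
print("end in tool",o+d*(-.0135-o[2])/d[2])
shot("wrist","w3")
```

```text
t5.0 pos [0.4832 0.3624 0.1508] F [ 1.6832  0.4765 -0.7529] w 0.0076 g 30.0
turn [-0.   -0.01  0.02] shift [-0.07   0.003  0.02 ] j7 0.75
[-1.006   0.3625  0.3562  1.6528 -0.1364  1.1516  0.7516]
end in tool [ 0.0892 -0.0005 -0.0135]
```

View pics/w3.png

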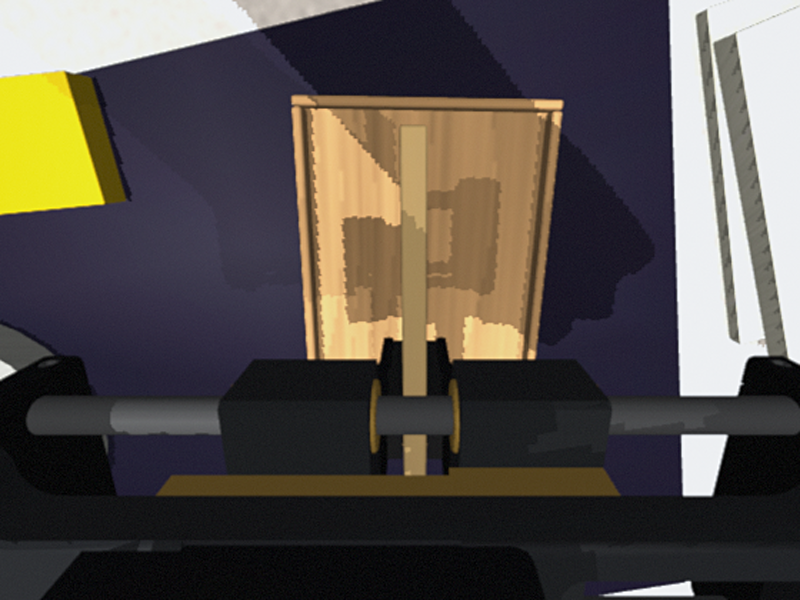

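The panel is above the tray, aligned and centred on it: tray interior (305..550, 105..), panel at x≈413. Now tilt and lower.

{"api": "drive_tool", "payload": {"series": [1.3, 0, 0, -0.07, 0, 0.1, -1, 2.6, 0, 0, -0.07, 0, 0.3, -1, 3.9, 0, 0, -0.07, 0, 0.6, -1, 5.2, 0, 0, -0.07, 0, 1.0, -1, 6.3, 0, 0, -0.07, -0.05, 1.4, -1, 7, 0, 0, -0.07, -0.07, 1.8, -1, 7, 0, 0, -0.07, -0.07, 2.1, -1, 7, 0, 0, -0.07, -0.07, 2.2, -1, 7, 0, 0, -0.07, -0.07, 2.3, -1, 7, 0, 0, -0.07, -0.07, 2.3, -1]}}

```text
time: 5.83
ee_pos: [0.4873, 0.356, 0.0603]
eef_rot: [0.097, 0.949, -0.298, -0.03]
ft_force: [-0.3, 0.5, -0.3]
width: 0.0079
grip_force: 30.0
```

Run:
```python
from h import *
s=telemetry.read_state();print(s['ee_pos'],Rot.from_quat(s['eef_rot']).as_matrix(),s['ft_force'],s['joint_positions'],s['width'])
```

```text
[0.4873 0.356  0.0603] [[-0.9793  0.1664 -0.1151]
 [ 0.2024  0.8034 -0.56  ]
 [-0.0007 -0.5718 -0.8204]] [-0.2538  0.4711 -0.2587] [-1.0981  0.8401  0.3871  1.2883  0.0494  1.5663  0.5968] 0.007907344326639651
```

{"api": "drive_tool", "payload": {"series": [0, 0, 0, 0, 0.05, 0.07, -1, 0, 0, 0, 0, 0.09, 0.12, -1, 0, 0, 0, 0, 0.09, 0.12, -0.1, 0, 0, 0, 0, 0.09, 0.12, -0.1, 0, 0, 0, 0, 0.09, 0.12, -0.1, 0, 0, 0, 0, 0.09, 0.12, -0.1, 0, 0, 0, 0, 0.09, 0.12, -0.1, 0, 0, 0, 0, 0.09, -0.2, -0.1, 0, 0, 0, 0, 0.09, -0.6, -0.1, 0, 0, 0, 0, 0.09, -1.2, -0.1]}}

```text
time: 6.67
ee_pos: [0.4924, 0.3858, 0.0963]
eef_rot: [0.097, 0.948, -0.3, -0.031]
ft_force: [-0.8, 0.3, 0.6]
width: 0.0386
grip_force: 0.0
```

{"api": "drive_tool", "payload": {"series": [0, 0, 0, 0, 0, -0.8, -0.1, 0, 0, 0, 0, 0, -1.6, -0.1, -1.4, 0, 0, 0, 0, -1.8, -0.1, -2.8, 0, 0, 0, 0, -2, -0.1, -4.2, 0, 0, 0, 0, -2, -0.1, -5.6, 0, 0, 0, 0, -2, -0.1, -7, 0, 0, 0, 0, -2, -0.1, -7, 0, 0, 0, 0, -2, -0.1]}}

```text
time: 7.33
ee_pos: [0.5034, 0.4263, 0.1632]
eef_rot: [0.104, 0.995, 0.003, 0.001]
ft_force: [1.1, -1.7, 0.2]
width: 0.0391
grip_force: 0.0
```

Run:
```python
from h import *
s=telemetry.read_state();print(s['time'],s['ee_pos'],s['eef_rot'])
a=camera("top")[:,:,::-1];np.save("pics/t1.npy",a);b=np.load("pics/w3.npy")
w=camera("wrist")[:,:,::-1]
o=np.hstack([cv2.resize(a[80:290,20:460],None,fx=1,fy=1)]);o=cv2.resize(o,(800,382),interpolation=cv2.INTER_CUBIC)
w=cv2.resize(w[:,:],(290,218));o2=np.zeros((600,800,3),np.uint8);o2[:382]=o;o2[382:,:290]=w
cv2.imwrite("pics/t1.png",o2)
move([.56,-.20,.25],np.radians(90))
```

```text
7.3333 [0.5034 0.4263 0.1632] [0.1044 0.9945 0.0028 0.0007]
t7.4 pos [0.5022 0.4303 0.1633] F [-0.2664  0.7305 -0.205 ] w 0.0391 g 0.0
turn [-0.   -0.   -2.34] shift [ -4.609 -15.137  -2.167] j7 0.70
```

View pics/t1.png

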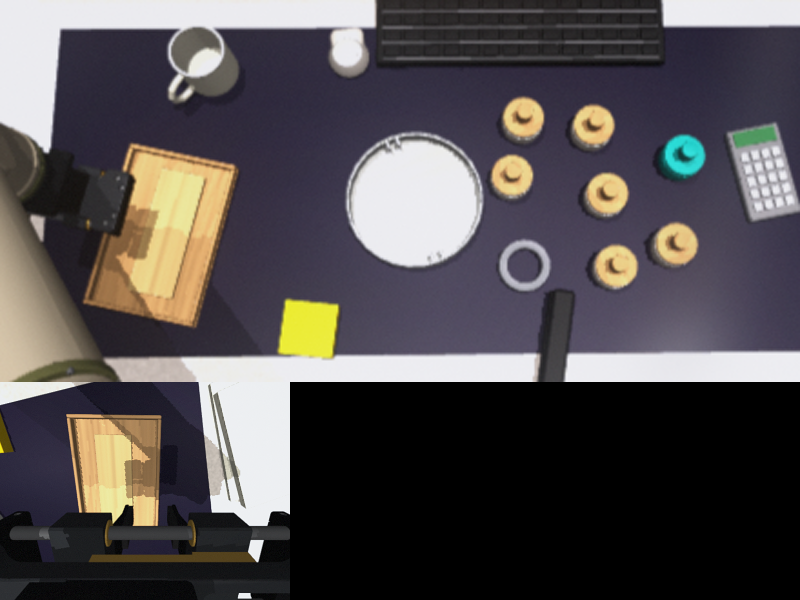

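The top view shows the divider flat in the tray at about (165,230) and the tin empty. Next I'll hover over the tin and fit it accurately in both views.

{"api": "drive_tool", "payload": {"series": [0, 0, 0, -0.28, -0.98, -0.2, -0.1, 0, 0, 0, -0.56, -1.96, -0.4, -0.1, 0, 0, 0, -0.84, -2.94, -0.6, -0.1, 0, 0, 0, -1.12, -3.92, -0.8, -0.1, 0, 0, 0, -1.4, -4.9, -0.92, -0.1, 0, 0, 0, -1.68, -5.88, -0.92, 0, 0, 0, 0, -1.96, -6.86, -0.92, 0, 0, 0, 0, -2.24, -7.84, -0.92, 0, 0, 0, 0, -2.52, -8.82, -0.92, 0, 0, 0, 0, -2.8, -9.8, -0.92, 0]}}

```text
time: 8.27
ee_pos: [0.5337, 0.0244, 0.1997]
eef_rot: [0.1, 0.995, -0.001, -0.0]
ft_force: [0.9, -0.3, 0.4]
width: 0.0436
grip_force: 0.0
```

{"api": "drive_tool", "payload": {"series": [0, 0, -1, -0.19, -0.55, 0, 0, 0, 0, -2, -0.19, -0.55, 0, 0, 0, 0, -2.34, -0.19, -0.55, 0, 0, 0, 0, -2.34, -0.19, -0.55, 0, 0, 0, 0, -2.34, -0.19, -0.55, 0, 0]}}

```text
time: 8.68
ee_pos: [0.5367, 0.003, 0.1993]
eef_rot: [-0.001, 1.0, -0.001, -0.0]
ft_force: [0.2, -0.8, 0.4]
width: 0.0435
grip_force: 0.0
```

```bash
cat >> h.py <<'E'
def tinfit(n,im,c,z=.03,r_=.099,guess=(.533,0)):  # fit outer rim circle: minimise gradient-edge distance
    from scipy.optimize import minimize
    g=cv2.GaussianBlur(im.astype(np.float32).max(2),(0,0),1.0)
    th=np.linspace(0,2*np.pi,240,endpoint=False)
    def samp(x,y,rr):
        P=np.array([w2p(c,[x+rr*np.cos(t),y+rr*np.sin(t),z]) for t in th]);
        return cv2.remap(g,P[:,0].astype(np.float32)[None],P[:,1].astype(np.float32)[None],cv2.INTER_LINEAR)[0]
    def cost(p):
        d=samp(p[0],p[1],p[2]-.0015)-samp(p[0],p[1],p[2]+.0025); return -np.mean(np.clip(d,0,80))
    best=min((minimize(cost,[guess[0]+a,guess[1]+b,r_],method='Nelder-Mead',options=dict(initial_simplex=[[guess[0]+a,guess[1]+b,r_],[guess[0]+a+.003,guess[1]+b,r_],[guess[0]+a,guess[1]+b+.003,r_],[guess[0]+a,guess[1]+b,r_+.001]])) for a in(-.003,0,.003) for b in(-.003,0,.003)),key=lambda q:q.fun)
    return best.x,best.fun
E
python3 - <<'E'
from h import *
c=shot("wrist","w4");im=np.load("pics/w4.npy");move([.533,0,.2],np.pi/2)
print("wrist",tinfit("w",im,c));print("wrist w1? top:",tinfit("t",np.load("pics/t1.npy"),cal("top")))
E
```

```text
t8.7 pos [0.5365 0.003  0.1992] F [0.0767 0.7884 0.2842] w 0.0434 g 0.0
turn [-0.01 -0.01  0.03] shift [ 0.089 -0.074 -0.019] j7 1.57
wrist (array([ 0.5345, -0.0002,  0.0995]), np.float64(-72.9104995727539))
wrist w1? top: (array([ 0.5343, -0.0007,  0.0994]), np.float64(-55.45615005493164))
```

View pics/w4.png

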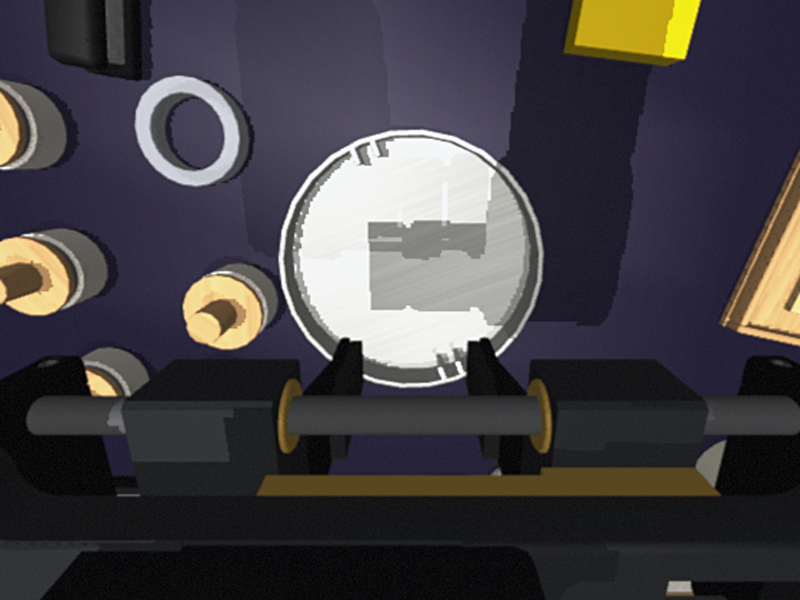

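The tin centre agrees in both cameras to within 0.5 mm, at (0.5344, -0.0004). Next I'll measure the pots from the top view using a wood-colour mask, plus the guide line.

```bash
cat >> h.py <<'E'
def pots(im,c,z=.036,amin=60):
    b,g,r_=[im[:,:,i].astype(int) for i in range(3)]
    m=((r_-b>45)&(r_>g)&(r_>90)&(g-b>15)).astype(np.uint8)
    m=cv2.morphologyEx(m,cv2.MORPH_CLOSE,np.ones((5,5),np.uint8))
    n,l,st,ce=cv2.connectedComponentsWithStats(m);out=[]
    for i in range(1,n):
        if amin<st[i,4]<9000:
            p=p2w(c,*ce[i],z)
            if .3<p[0]<.8 and -.6<p[1]<.14: out.append((p,st[i],ce[i]))
    return out
E
python3 - <<'E'
from h import *
c=cal("top");im=camera("top")[:,:,::-1];np.save("pics/t2.npy",im)
for p,s,e in pots(im,c):print(p[:2],s,e)
cw=cal("wrist");f=1/1.4286
for z in(.028,.036,.044):print("wrist",[(p[:2],s[4]) for p,s,e in pots(np.load("pics/w4.npy"),cw,z)])
a,b=[p2w(cw,u*f,v*f,.03) for u,v in((372,152),(450,362))];print("guide",a,b,np.degrees(np.arctan2(*(b-a)[1::-1])))
cv2.imwrite("pics/t2.png",cv2.resize(im[110:260,170:450],None,fx=2.8,fy=2.8,interpolation=cv2.INTER_CUBIC))
E
```

```text
[ 0.653  -0.1611] [297 133  22  22 377] [307.5013 144.0106]
[ 0.6407 -0.2644] [335 138  23  22 382] [346.2068 148.2042]
[ 0.5656 -0.1426] [290 165  23  22 395] [301.2025 175.8658]
[ 0.538  -0.2803] [343 175  23  22 399] [353.6792 185.7243]
[ 0.463  -0.3769] [381 203  23  22 401] [391.7581 213.5935]
[ 0.4316 -0.2891] [348 215  23  23 416] [358.6466 225.7957]
wrist [(array([ 0.4362, -0.2799]), np.int32(529)), (array([ 0.5405, -0.2886]), np.int32(1767)), (array([ 0.5695, -0.1489]), np.int32(2200)), (array([ 0.6335, -0.2585]), np.int32(266)), (array([ 0.6671, -0.1096]), np.int32(188)), (array([0.6665, 0.1149]), np.int32(199)), (array([0.7337, 0.0412]), np.int32(2596))]
wrist [(array([ 0.4368, -0.2727]), np.int32(529)), (array([ 0.5384, -0.2812]), np.int32(1767)), (array([ 0.5666, -0.145 ]), np.int32(2200)), (array([ 0.629 , -0.2518]), np.int32(266)), (array([ 0.6617, -0.1068]), np.int32(188)), (array([0.6612, 0.112 ]), np.int32(199)), (array([0.7267, 0.0402]), np.int32(2596))]
wrist [(array([0.3777, 0.1382]), np.int32(3496)), (array([ 0.4373, -0.2655]), np.int32(529)), (array([ 0.5362, -0.2737]), np.int32(1767)), (array([ 0.5637, -0.1412]), np.int32(2200)), (array([ 0.6245, -0.2452]), np.int32(266)), (array([ 0.6563, -0.1039]), np.int32(188)), (array([0.6558, 0.1091]), np.int32(199)), (array([0.7196, 0.0392]), np.int32(2596))]
guide [ 0.45   -0.0272  0.03  ] [0.6114 0.0317 0.03  ] 20.01691147853861
```

View pics/t2.png

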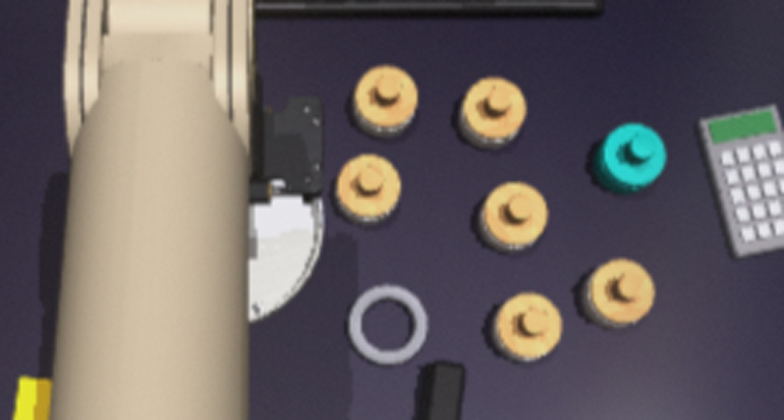

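The view shows six wooden pots still in place and the arm over the tin. The guide axis is at 20°, so the ring slots are at 50, 110, 170, 230, 290 and 350° in world. The first pot is the near one at (.5656,-.1426), going to slot 110.

{"api": "drive_tool", "payload": {"series": [0, 0, 0, -0.2, -0.95, 0, 0, 0, 0, 0, -0.4, -1.9, 0, 0, 0, 0, 0, -0.6, -2.85, 0.4, 0, 0, 0, 0, -0.72, -3.5, 1, 0, 0, 0, 0, -0.73, -3.64, 1.8, 0, 0, 0, 0, -0.73, -3.64, 2.6, 0, 0, 0, 0, -0.73, -3.64, 3.1, 0, 0, 0, 0, -0.73, -3.64, 3.33, 0, 0, 0, 0, -0.73, -3.64, 3.33, -0.5, 0, 0, 0, -0.73, -3.64, 3.33, -1], "grip_force": 30}}

```text
time: 9.62
ee_pos: [0.566, -0.1433, 0.0667]
eef_rot: [-0.001, 1.0, -0.0, 0.0]
ft_force: [0.3, -0.7, 0.5]
width: 0.0364
grip_force: 0.0
```

{"api": "drive_tool", "payload": {"series": [0, 0, 0, 0, 0, 0, -1, 0, 0, 0, 0, 0, 0, -1, 0, 0, 0, 0, 0, 0, -1, 0, 0, 0, 0, 0, 0, -1]}}

```text
time: 9.95
ee_pos: [0.5665, -0.1433, 0.0673]
eef_rot: [-0.001, 1.0, 0.0, 0.001]
ft_force: [-0.2, 0.1, 4.6]
width: 0.0233
grip_force: 30.0
```

{"api": "drive_tool", "payload": {"series": [0, 0, 0, 0, 0, 0.08, -1, 0, 0, 0, 0, 0, 0.16, -1, 0, 0, 0, 0, 0, 0.24, -1]}}

```text
time: 10.2
ee_pos: [0.5675, -0.1434, 0.0596]
eef_rot: [-0.001, 1.0, 0.001, 0.002]
ft_force: [-8.0, 5.2, 37.4]
width: 0.0229
grip_force: 30.0
```

{"api": "drive_tool", "payload": {"series": [0, 0, 0, 0, 0, -0.2, -1, 0, 0, 0, 0, 0, -0.5, -1, 0, 0, 0, 0, 0, -0.9, -1, 0, 0, 0, 0, 0, -1.3, -1, 0, 0, 0, 0, 0, -1.4, -1, 0, 0, 0, 0, 0, -1.4, -1, 0, 0, 0, 0, 0, -1.4, -1]}}

```text
time: 10.78
ee_pos: [0.5652, -0.1433, 0.112]
eef_rot: [-0.001, 1.0, 0.0, -0.0]
ft_force: [-0.2, -1.2, -2.0]
width: 0.0233
grip_force: 30.0
```

Run:
```python
from h import *
tin=np.array([.5344,-.0004]);
for a in(50,110,170,230,290,350):print(a,tin+.0632*np.array([np.cos(np.radians(a)),np.sin(np.radians(a))]))
move([.5128,.059,.111],np.pi/2)
shot("wrist","w5");cv2.imwrite("pics/w5.png",np.load("pics/w5.npy")[180:,80:480])
```

```text
50 [0.575 0.048]
110 [0.5128 0.059 ]
170 [0.4722 0.0106]
230 [ 0.4938 -0.0488]
290 [ 0.556  -0.0598]
350 [ 0.5966 -0.0114]
t10.8 pos [ 0.5652 -0.1433  0.112 ] F [-0.2336 -1.1754 -1.9782] w 0.0233 g 30.0
turn [ 0.   -0.    0.02] shift [1.301 5.06  0.026] j7 1.94
```

View pics/w5.png

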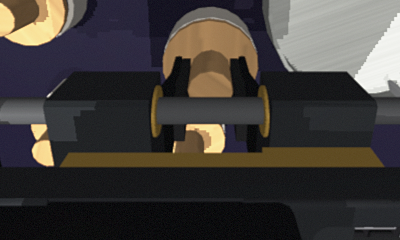

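Pot held by the knob, body hanging level. Carrying it to slot 110.

{"api": "drive_tool", "payload": {"series": [0, 0, 0, 0.2, 0.9, 0, -1, 0, 0, 0, 0.45, 1.8, 0, -1, 0, 0, 0, 0.7, 2.7, 0, -1, 0, 0, 0, 0.95, 3.6, 0, -1, 0, 0, 0, 1.2, 4.5, 0, -1, 0, 0, 0, 1.28, 5.0, 0, -1, 0, 0, 0, 1.28, 5.06, 0, -1, 0, 0, 0, 1.28, 5.06, 0.3, -1, 0, 0, 0, 1.28, 5.06, 0.7, -1, 0, 0, 0, 1.28, 5.06, 0.9, -1]}}

```text
time: 11.67
ee_pos: [0.5129, 0.0571, 0.0738]
eef_rot: [-0.0, 1.0, -0.001, -0.001]
ft_force: [-1.3, -0.2, -2.3]
width: 0.0235
grip_force: 30.0
```

{"api": "drive_tool", "payload": {"series": [0, 0, 0, 0, 0, 0.1, -1, 0, 0, 0, 0, 0, 0.2, -1, 0, 0, 0, 0, 0, 0.3, -1, 0, 0, 0, 0, 0, 0.36, -1, 0, 0, 0, 0, 0, 0.36, -1]}}

```text
time: 12.08
ee_pos: [0.5142, 0.0582, 0.0628]
eef_rot: [-0.001, 1.0, 0.0, -0.0]
ft_force: [-3.2, -1.4, 5.7]
width: 0.0232
grip_force: 30.0
```

{"api": "drive_tool", "payload": {"series": [0, 0, 0, 0, 0, 0.03, -1, 0, 0, 0, 0, 0, 0.05, -1, 0, 0, 0, 0, 0, 0.05, -1]}}

```text
time: 12.33
ee_pos: [0.5144, 0.0583, 0.0624]
eef_rot: [-0.001, 1.0, 0.001, 0.0]
ft_force: [-14.0, -3.2, 31.0]
width: 0.0232
grip_force: 30.0
```

{"api": "drive_tool", "payload": {"series": [0, 0, 0, 0, 0, 0, 0, 0, 0, 0, 0, 0, -0.1, 0, 0, 0, 0, 0, 0, -0.1, 0, 0, 0, 0, 0, 0, -0.1, 0, 0, 0, 0, 0, 0, -0.1, 0, 0, 0, 0, 0, 0, -0.6, 0, 0, 0, 0, 0, 0, -1.4, 0, 0, 0, 0, 0, 0, -2.3, 0, 0, 0, 0, 0, 0, -3.2, 0, 0, 0, 0, 0, 0, -3.5, 0]}}

```text
time: 13.17
ee_pos: [0.5157, 0.0588, 0.2048]
eef_rot: [-0.001, 1.0, 0.001, 0.003]
ft_force: [0.2, -0.4, 0.3]
width: 0.0436
grip_force: 0.0
```

Run:
```python
from h import *
c=shot("wrist","w6",k=1);t=camera("top")[:,:,::-1];np.save("pics/t3.npy",t)
ct=cal("top")
for p,s,e in pots(t,ct):print(p[:2],s[4])
for z in(.039,):print("wrist",[(p[:2],s[4]) for p,s,e in pots(np.load("pics/w6.npy"),c,z)])
move([.4316,-.2891,.066],np.pi/2)
w=np.load("pics/w6.npy");o=np.hstack([cv2.resize(w,(480,360)),cv2.resize(t[110:260,250:420],(320,282))[:282].copy() if 0 else cv2.copyMakeBorder(cv2.resize(t[110:260,250:420],(320,282)),0,78,0,0,cv2.BORDER_CONSTANT)]);cv2.imwrite("pics/w6.png",o)
```

```text
[ 0.653  -0.1611] 377
[ 0.6408 -0.2645] 380
[ 0.538  -0.2803] 398
[ 0.463  -0.3769] 401
[ 0.4316 -0.2891] 415
wrist [(array([0.5112, 0.0579]), np.int32(2263)), (array([ 0.5463, -0.258 ]), np.int32(94)), (array([ 0.6445, -0.0516]), np.int32(189)), (array([ 0.6766, -0.1914]), np.int32(229))]
t13.3 pos [0.5153 0.0591 0.2026] F [-0.1436  0.1376 -1.0064] w 0.0435 g 0.0
turn [0.02 0.05 0.02] shift [ 2.127 -8.707  3.387] j7 1.43
```

View pics/w6.png

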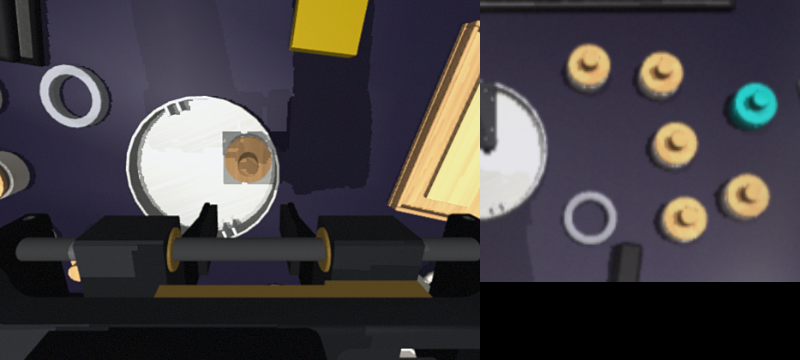

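{"api": "drive_tool", "payload": {"series": [0, 0, 0, 0.24, -0.97, 0, 0, 0, 0, 0, 0.48, -1.94, 0, 0, 0, 0, 0, 0.72, -2.9, 0, 0, 0, 0, 0, 0.96, -3.87, 0, 0, 0, 0, 0, 1.2, -4.84, 0, 0, 0, 0, 0, 1.44, -5.8, 0.3, 0, 0, 0, 0, 1.68, -6.77, 0.6, 0, 0, 0, 0, 1.92, -7.74, 0.9, 0, 0, 0, 0, 2.13, -8.71, 1.2, 0, 0, 0, 0, 2.13, -8.71, 1.5, 0]}}

```text
time: 14.1
ee_pos: [0.4254, -0.2972, 0.1388]
eef_rot: [0.003, 1.0, -0.002, -0.001]
ft_force: [-0.4, 0.2, 0.9]
width: 0.0437
grip_force: 0.0
```

Run:
```python
from h import *
c=shot("wrist","w7")
for z in(.031,.039):print("wrist",[(p[:2],s[4]) for p,s,e in pots(np.load("pics/w7.npy"),c,z)])
move([.4316,-.2891,.066],np.pi/2)
```

```text
wrist [(array([ 0.4353, -0.2876]), np.int32(3411)), (array([ 0.4572, -0.3778]), np.int32(1661)), (array([ 0.513 , -0.3884]), np.int32(174)), (array([ 0.5148, -0.2088]), np.int32(170)), (array([ 0.5416, -0.2794]), np.int32(1613))]
wrist [(array([ 0.4324, -0.2879]), np.int32(3411)), (array([ 0.4536, -0.3752]), np.int32(1661)), (array([ 0.5077, -0.3854]), np.int32(174)), (array([ 0.5094, -0.2116]), np.int32(170)), (array([ 0.5354, -0.2799]), np.int32(1613))]
t14.2 pos [ 0.4257 -0.293   0.1362] F [-1.7781  1.5433 -2.3969] w 0.0436 g 0.0
turn [-0.01 -0.05 -0.06] shift [-0.154  0.101  1.755] j7 2.26
```

{"api": "drive_tool", "payload": {"series": [0, 0, 0, 0, 0, 0.4, 0, 0, 0, 0, 0, 0, 0.8, 0, 0, 0, 0, 0, 0, 0.8, 0, 0, 0, 0, 0, 0, 0.8, 0, 0, 0, 0, 0, 0, 0.8, 0]}}

```text
time: 14.57
ee_pos: [0.4296, -0.2895, 0.1083]
eef_rot: [-0.001, 1.0, -0.0, -0.0]
ft_force: [0.7, -0.0, -0.1]
width: 0.0436
grip_force: 0.0
```

Run:
```python
from h import *
move([.4312,-.2888,.066],np.pi/2)
```

```text
t14.6 pos [ 0.4296 -0.2895  0.1083] F [ 0.7003 -0.0006 -0.0548] w 0.0436 g 0.0
turn [-0.   -0.    0.03] shift [-0.041  0.018  1.058] j7 2.29
```

{"api": "drive_tool", "payload": {"series": [0, 0, 0, -0.04, 0, 0.5, 0, 0, 0, 0, -0.04, 0, 0.9, 0, 0, 0, 0, -0.04, 0, 1.06, 0, 0, 0, 0, -0.04, 0, 1.06, -1, 0, 0, 0, -0.04, 0, 1.06, -1, 0, 0, 0, -0.04, 0, 1.06, -1, 0, 0, 0, -0.04, 0, 1.06, -1, 0, 0, 0, -0.04, 0, 1.06, -1]}}

```text
time: 15.23
ee_pos: [0.4316, -0.2899, 0.0664]
eef_rot: [-0.001, 1.0, -0.0, 0.001]
ft_force: [-1.3, 0.8, 5.0]
width: 0.0233
grip_force: 30.0
```

{"api": "drive_tool", "payload": {"series": [0, 0, 0, 0, 0, 0.05, -1, 0, 0, 0, 0, 0, 0.1, -1, 0, 0, 0, 0, 0, 0.1, -1]}}

```text
time: 15.48
ee_pos: [0.4316, -0.2899, 0.0618]
eef_rot: [-0.001, 1.0, -0.0, 0.001]
ft_force: [0.9, -0.2, 3.0]
width: 0.0234
grip_force: 30.0
```

{"api": "drive_tool", "payload": {"series": [0, 0, 0, 0, 0, 0.05, -1, 0, 0, 0, 0, 0, 0.1, -1, 0, 0, 0, 0, 0, 0.1, -1]}}

```text
time: 15.73
ee_pos: [0.4317, -0.29, 0.0585]
eef_rot: [-0.001, 1.0, 0.0, 0.001]
ft_force: [-1.6, 2.7, 17.6]
width: 0.0233
grip_force: 30.0
```

{"api": "drive_tool", "payload": {"series": [0, 0, 0, 0, 0, 0.04, -1, 0, 0, 0, 0, 0, 0.04, -1]}}

```text
time: 15.9
ee_pos: [0.432, -0.29, 0.0577]
eef_rot: [-0.001, 1.0, 0.0, 0.001]
ft_force: [-4.9, 6.0, 29.0]
width: 0.0231
grip_force: 30.0
```

{"api": "drive_tool", "payload": {"series": [0, 0, 0, 0, 0, -0.3, -1, 0, 0, 0, 0, 0, -0.8, -1, 0, 0, 0, 0, 0, -1.3, -1, 0, 0, 0, -0.1, 0.8, -1.4, -1, 0, 0, 0, -0.2, 1.7, -1.4, -1, 0, 0, 0, -0.35, 2.6, -1.4, -1, 0, 0, 0, -0.5, 3.5, -1.4, -1, 0, 0, 0, -0.6, 4.4, -1.4, -1, 0, 0, 0, -0.7, 5.3, -1.4, -1, 0, 0, 0, -0.8, 6.1, -1.4, -1]}}

```text
time: 16.73
ee_pos: [0.4619, -0.0434, 0.1117]
eef_rot: [-0.001, 1.0, 0.0, -0.0]
ft_force: [0.9, -0.1, -1.1]
width: 0.0231
grip_force: 30.0
```

{"api": "drive_tool", "payload": {"series": [0, 0, 0, -0.1, 0.6, 0, -1, 0, 0, 0, -0.15, 1.0, 0, -1, 0, 0, 0, -0.2, 1.3, 0, -1, 0, 0, 0, -0.2, 1.4, 0, -1, 0, 0, 0, -0.2, 1.4, 0, -1, 0, 0, 0, -0.2, 1.4, 0, -1]}}

```text
time: 17.23
ee_pos: [0.4701, 0.0092, 0.1118]
eef_rot: [-0.0, 1.0, -0.0, -0.0]
ft_force: [-0.4, 0.3, -0.6]
width: 0.0232
grip_force: 30.0
```

Run:
```python
from h import *
move([.4725,.0106,.061],np.pi/2)
```

```text
t17.2 pos [0.4701 0.0092 0.1118] F [-0.4275  0.3241 -0.5739] w 0.0232 g 30.0
turn [-0.01 -0.01  0.01] shift [-0.06   0.037  1.269] j7 1.54
```

{"api": "drive_tool", "payload": {"series": [0, 0, 0, -0.06, 0.04, 0, -1, 0, 0, 0, -0.06, 0.04, 0.4, -1, 0, 0, 0, -0.06, 0.04, 0.8, -1, 0, 0, 0, -0.06, 0.04, 1.1, -1, 0, 0, 0, -0.06, 0.04, 1.22, -1, 0, 0, 0, -0.06, 0.04, 1.3, -1, 0, 0, 0, -0.06, 0.04, 1.3, -1]}}

```text
time: 17.82
ee_pos: [0.4729, 0.0109, 0.0605]
eef_rot: [-0.0, 1.0, -0.0, -0.0]
ft_force: [-0.4, -0.2, -1.0]
width: 0.0234
grip_force: 30.0
```

{"api": "drive_tool", "payload": {"series": [0, 0, 0, 0, 0, 0.02, -1, 0, 0, 0, 0, 0, 0.04, -1]}}

```text
time: 17.98
ee_pos: [0.4732, 0.011, 0.0601]
eef_rot: [-0.0, 1.0, 0.0, -0.0]
ft_force: [-13.0, -2.2, 33.9]
width: 0.0233
grip_force: 30.0
```

{"api": "drive_tool", "payload": {"series": [0, 0, 0, 0, 0, 0, -0.1, 0, 0, 0, 0, 0, 0, -0.1, 0, 0, 0, 0, 0, 0, -0.1, 0, 0, 0, 0, 0, 0, -0.1, 0, 0, 0, 0, 0, -0.5, -0.1, 0, 0, 0, 0, 0, -1.3, 0, 0, 0, 0, 0, 0, -2.2, 0, 0, 0, 0, 0, 0, -2.5, 0, 0, 0, 0, 0, 0, -2.5, 0, 0, 0, 0, 0, 0, -2.5, 0]}}

```text
time: 18.82
ee_pos: [0.4733, 0.0118, 0.159]
eef_rot: [-0.001, 1.0, 0.001, 0.001]
ft_force: [-1.2, -0.4, -0.2]
width: 0.0433
grip_force: 0.0
```

```bash
cat >> h.py <<'E'
def look(tag):
    c=shot("wrist","w"+tag);t=camera("top")[:,:,::-1];np.save(f"pics/t{tag}.npy",t)
    print("top@.036",[tuple(np.round(p[:2],4))+(int(s[4]),) for p,s,e in pots(t,cal("top"))])
    for z in(.034,.040):print("wrist@",z,[tuple(np.round(p[:2],4))+(int(s[4]),) for p,s,e in pots(np.load(f"pics/w{tag}.npy"),c,z)])
E
python3 - <<'E'
from h import *
look("8");move([.653,-.1611,.108],np.pi/2)
E
```

```text
top@.036 [(np.float64(0.6466), np.float64(-0.1664), 383), (np.float64(0.6408), np.float64(-0.2643), 384), (np.float64(0.538), np.float64(-0.2803), 399), (np.float64(0.463), np.float64(-0.377), 402)]
wrist@ 0.034 [(np.float64(0.4867), np.float64(0.0292), 4999), (np.float64(0.5289), np.float64(-0.271), 201), (np.float64(0.5732), np.float64(-0.0837), 206), (np.float64(0.5731), np.float64(0.1074), 208), (np.float64(0.6296), np.float64(0.0752), 3939)]
wrist@ 0.04 [(np.float64(0.4846), np.float64(0.0288), 4999), (np.float64(0.5258), np.float64(-0.2646), 201), (np.float64(0.5691), np.float64(-0.0815), 206), (np.float64(0.5691), np.float64(0.1053), 208), (np.float64(0.6243), np.float64(0.0737), 3939)]
t18.9 pos [0.4723 0.0117 0.1575] F [-0.4159 -0.0701 -0.8885] w 0.0437 g 0.0
turn [-0.   -0.01  0.02] shift [-4.511 -4.328  1.234] j7 1.49
```

{"api": "drive_tool", "payload": {"series": [0, 0, 0, -0.65, -0.65, 0, 0, 0, 0, 0, -1.3, -1.3, 0, 0, 0, 0, 0, -1.95, -1.95, 0, 0, 0, 0, 0, -2.6, -2.6, 0.2, 0, 0, 0, 0, -3.25, -3.25, 0.3, 0, 0, 0, 0, -3.9, -3.95, 0.4, 0, 0, 0, 0, -4.36, -4.45, 0.4, 0, 0, 0, 0, -4.36, -4.45, 0.4, 0, 0, 0, 0, -4.36, -4.45, 0.4, 0, 0, 0, 0, -4.36, -4.45, 0.4, 0]}}

```text
time: 19.75
ee_pos: [0.6467, -0.1656, 0.1408]
eef_rot: [-0.001, 1.0, 0.0, -0.001]
ft_force: [0.9, 0.0, -0.6]
width: 0.0434
grip_force: 0.0
```

Run:
```python
from h import *
look("9");move([.6466,-.1664,.066],np.pi/2)
```

```text
top@.036 [(np.float64(0.6407), np.float64(-0.264), 379), (np.float64(0.538), np.float64(-0.2803), 398), (np.float64(0.5178), np.float64(0.068), 190), (np.float64(0.463), np.float64(-0.3769), 401)]
wrist@ 0.034 [(np.float64(0.493), np.float64(0.0114), 994), (np.float64(0.5159), np.float64(0.0346), 324), (np.float64(0.5351), np.float64(-0.2841), 5012), (np.float64(0.6423), np.float64(-0.2671), 3505), (np.float64(0.6485), np.float64(-0.1656), 3531), (np.float64(0.7318), np.float64(-0.2541), 243), (np.float64(0.7327), np.float64(-0.077), 235), (np.float64(0.7851), np.float64(-0.1034), 4621)]
wrist@ 0.04 [(np.float64(0.4948), np.float64(0.0071), 994), (np.float64(0.5172), np.float64(0.0298), 324), (np.float64(0.5359), np.float64(-0.2812), 5012), (np.float64(0.6405), np.float64(-0.2647), 3505), (np.float64(0.6465), np.float64(-0.1656), 3531), (np.float64(0.7278), np.float64(-0.252), 243), (np.float64(0.7287), np.float64(-0.0791), 235), (np.float64(0.7799), np.float64(-0.105), 4621)]
t19.9 pos [ 0.6471 -0.1645  0.1418] F [ 0.1126 -0.1558  0.7155] w 0.0434 g 0.0
turn [ 0.01 -0.01  0.03] shift [ 0.01  -0.048  1.895] j7 2.02
```

{"api": "drive_tool", "payload": {"series": [0, 0, 0, 0, -0.04, 0.6, 0, 0, 0, 0, 0, -0.04, 1.2, 0, 0, 0, 0, 0, -0.04, 1.7, 0, 0, 0, 0, 0, -0.04, 1.88, 0, 0, 0, 0, 0, -0.04, 1.88, -1, 0, 0, 0, 0, -0.04, 1.88, -1, 0, 0, 0, 0, -0.04, 1.88, -1, 0, 0, 0, 0, -0.04, 1.88, -1, 0, 0, 0, 0, -0.04, 1.88, -1, 0, 0, 0, 0, -0.04, 1.88, -1]}}

```text
time: 20.68
ee_pos: [0.6483, -0.1674, 0.0684]
eef_rot: [-0.001, 1.0, 0.0, 0.001]
ft_force: [-0.0, 1.5, 4.6]
width: 0.0232
grip_force: 30.0
```

{"api": "drive_tool", "payload": {"series": [0, 0, 0, 0, 0, 0.05, -1, 0, 0, 0, 0, 0, 0.1, -1, 0, 0, 0, 0, 0, 0.1, -1]}}

```text
time: 20.93
ee_pos: [0.6482, -0.1673, 0.0635]
eef_rot: [-0.001, 1.0, -0.0, 0.001]
ft_force: [3.4, -0.4, 3.0]
width: 0.0236
grip_force: 30.0
```

{"api": "drive_tool", "payload": {"series": [0, 0, 0, 0, 0, 0.05, -1, 0, 0, 0, 0, 0, 0.1, -1, 0, 0, 0, 0, 0, 0.1, -1]}}

```text
time: 21.18
ee_pos: [0.6484, -0.1674, 0.0613]
eef_rot: [-0.001, 1.0, 0.0, 0.001]
ft_force: [-3.9, 3.3, 19.9]
width: 0.023
grip_force: 30.0
```

{"api": "drive_tool", "payload": {"series": [0, 0, 0, 0, 0, 0.05, -1, 0, 0, 0, 0, 0, 0.05, -1]}}

```text
time: 21.35
ee_pos: [0.6488, -0.1674, 0.0604]
eef_rot: [-0.001, 1.0, 0.0, 0.002]
ft_force: [-6.6, 5.0, 28.5]
width: 0.0232
grip_force: 30.0
```

{"api": "drive_tool", "payload": {"series": [0, 0, 0, 0, 0, -0.3, -1, 0, 0, 0, 0, 0, -0.8, -1, 0, 0, 0, 0, 0, -1.3, -1, 0, 0, 0, 0.3, 0.8, -1.4, -1, 0, 0, 0, 0.6, 1.7, -1.4, -1, 0, 0, 0, 0.9, 2.6, -1.4, -1, 0, 0, 0, 1.2, 3.5, -1.4, -1, 0, 0, 0, 1.5, 4.4, -1.4, -1, 0, 0, 0, 1.75, 5.1, -1.4, -1, 0, 0, 0, 1.8, 5.39, -1.4, -1]}}

```text
time: 22.18
ee_pos: [0.5729, 0.0532, 0.1123]
eef_rot: [-0.004, 1.0, 0.001, -0.001]
ft_force: [-0.2, 0.6, -1.7]
width: 0.0232
grip_force: 30.0
```

{"api": "drive_tool", "payload": {"series": [0, 0, 0, 0, 0, 0, -1, 0, 0, 0, 0, 0, 0, -1, 0, 0, 0, 0, 0, 0, -1]}}

```text
time: 22.43
ee_pos: [0.5753, 0.0462, 0.1131]
eef_rot: [-0.0, 1.0, -0.001, -0.0]
ft_force: [0.7, -0.1, -0.6]
width: 0.0236
grip_force: 30.0
```

Run:
```python
from h import *
move([.5765,.048,.064],np.pi/2)
```

```text
t22.4 pos [0.5753 0.0462 0.1131] F [ 0.6696 -0.1025 -0.5582] w 0.0236 g 30.0
turn [-0.01 -0.    0.  ] shift [-0.031  0.047  1.227] j7 1.64
```

{"api": "drive_tool", "payload": {"series": [0, 0, 0, -0.03, 0.03, 0, -1, 0, 0, 0, -0.03, 0.03, 0.4, -1, 0, 0, 0, -0.03, 0.03, 0.8, -1, 0, 0, 0, -0.03, 0.03, 1.1, -1, 0, 0, 0, -0.03, 0.03, 1.2, -1, 0, 0, 0, -0.03, 0.03, 1.25, -1, 0, 0, 0, -0.03, 0.03, 1.25, -1]}}

```text
time: 23.02
ee_pos: [0.5763, 0.0482, 0.0638]
eef_rot: [-0.0, 1.0, -0.0, -0.0]
ft_force: [0.1, 0.0, -0.2]
width: 0.0232
grip_force: 30.0
```

{"api": "drive_tool", "payload": {"series": [0, 0, 0, 0, 0, 0.03, -1, 0, 0, 0, 0, 0, 0.05, -1]}}

```text
time: 23.18
ee_pos: [0.5768, 0.0482, 0.0634]
eef_rot: [-0.0, 1.0, 0.0, -0.0]
ft_force: [-13.9, -1.7, 32.1]
width: 0.0232
grip_force: 30.0
```

{"api": "drive_tool", "payload": {"series": [0, 0, 0, 0, 0, 0, -0.1, 0, 0, 0, 0, 0, 0, -0.1, 0, 0, 0, 0, 0, 0, -0.1, 0, 0, 0, 0, 0, 0, -0.1, 0, 0, 0, 0, 0, -0.5, -0.1, 0, 0, 0, 0, 0, -1.3, 0, 0, 0, 0, 0, 0, -2.2, 0, 0, 0, 0, 0, 0, -2.5, 0, 0, 0, 0, 0, 0, -2.5, 0, 0, 0, 0, 0, 0, -2.5, 0]}}

```text
time: 24.02
ee_pos: [0.5766, 0.0495, 0.1614]
eef_rot: [-0.001, 1.0, 0.0, 0.001]
ft_force: [0.1, -0.3, -1.2]
width: 0.0435
grip_force: 0.0
```

Run:
```python
from h import *
look("10");move([.538,-.2803,.13],np.pi/2)
```

```text
top@.036 [(np.float64(0.6408), np.float64(-0.2645), 380), (np.float64(0.5061), np.float64(0.0289), 898), (np.float64(0.5379), np.float64(-0.2803), 397), (np.float64(0.463), np.float64(-0.3769), 401)]
wrist@ 0.034 [(np.float64(0.6786), np.float64(-0.0471), 189)]
wrist@ 0.04 [(np.float64(0.6746), np.float64(-0.045), 189)]
t24.1 pos [0.5756 0.0494 0.1598] F [-0.3085  0.0851 -0.369 ] w 0.0434 g 0.0
turn [-0.   -0.02  0.02] shift [ 0.956 -8.24   0.75 ] j7 1.61
```

{"api": "drive_tool", "payload": {"series": [0, 0, 0, 0.1, -0.95, 0, 0, 0, 0, 0, 0.2, -1.9, 0, 0, 0, 0, 0, 0.3, -2.85, 0, 0, 0, 0, 0, 0.4, -3.8, 0, 0, 0, 0, 0, 0.5, -4.75, 0, 0, 0, 0, 0, 0.6, -5.7, 0.2, 0, 0, 0, 0, 0.75, -6.7, 0.4, 0, 0, 0, 0, 0.85, -7.6, 0.5, 0, 0, 0, 0, 0.94, -8.2, 0.5, 0, 0, 0, 0, 0.94, -8.22, 0.5, 0]}}

```text
time: 24.95
ee_pos: [0.5358, -0.2857, 0.1396]
eef_rot: [0.003, 1.0, -0.001, -0.002]
ft_force: [-0.7, 0.2, 0.9]
width: 0.0433
grip_force: 0.0
```

{"api": "drive_tool", "payload": {"series": [0, 0, 0, 0, 0, 0, 0, 0, 0, 0, 0, 0, 0, 0, 0, 0, 0, 0, 0, 0, 0, 0, 0, 0, 0, 0, 0, 0]}}

```text
time: 25.28
ee_pos: [0.5399, -0.2779, 0.1408]
eef_rot: [-0.002, 1.0, 0.0, -0.0]
ft_force: [-0.5, 0.3, -0.3]
width: 0.0437
grip_force: 0.0
```

Run:
```python
from h import *
look("11");move([.538,-.2803,.066],np.pi/2)
```

```text
top@.036 [(np.float64(0.6498), np.float64(-0.2543), 176), (np.float64(0.5178), np.float64(0.0383), 1232), (np.float64(0.4632), np.float64(-0.3768), 409)]
wrist@ 0.034 [(np.float64(0.4621), np.float64(-0.3797), 4468), (np.float64(0.5396), np.float64(-0.2796), 3567), (np.float64(0.6251), np.float64(-0.3661), 250), (np.float64(0.626), np.float64(-0.189), 240), (np.float64(0.6722), np.float64(-0.2276), 6293)]
wrist@ 0.04 [(np.float64(0.4621), np.float64(-0.3773), 4468), (np.float64(0.5377), np.float64(-0.2795), 3567), (np.float64(0.6212), np.float64(-0.364), 250), (np.float64(0.622), np.float64(-0.1912), 240), (np.float64(0.6671), np.float64(-0.2288), 6293)]
t25.4 pos [ 0.5398 -0.2784  0.1411] F [-0.9669  0.2724  0.0742] w 0.0435 g 0.0
turn [0.01 0.   0.04] shift [ 0.046 -0.049  1.877] j7 2.25
```

{"api": "drive_tool", "payload": {"series": [0, 0, 0, 0.05, -0.04, 0.6, 0, 0, 0, 0, 0.05, -0.04, 1.2, 0, 0, 0, 0, 0.05, -0.04, 1.7, 0, 0, 0, 0, 0.05, -0.04, 1.86, 0, 0, 0, 0, 0.05, -0.04, 1.86, -1, 0, 0, 0, 0.05, -0.04, 1.86, -1, 0, 0, 0, 0.05, -0.04, 1.86, -1, 0, 0, 0, 0.05, -0.04, 1.86, -1, 0, 0, 0, 0.05, -0.04, 1.86, -1, 0, 0, 0, 0.05, -0.04, 1.86, -1]}}

```text
time: 26.22
ee_pos: [0.5381, -0.2813, 0.0678]
eef_rot: [-0.001, 1.0, -0.0, 0.001]
ft_force: [-0.0, 0.4, 4.0]
width: 0.0236
grip_force: 30.0
```

{"api": "drive_tool", "payload": {"series": [0, 0, 0, 0, 0, 0.05, -1, 0, 0, 0, 0, 0, 0.1, -1, 0, 0, 0, 0, 0, 0.1, -1]}}

```text
time: 26.47
ee_pos: [0.538, -0.2813, 0.0631]
eef_rot: [-0.001, 1.0, -0.0, 0.001]
ft_force: [2.4, -0.6, 3.5]
width: 0.0234
grip_force: 30.0
```

{"api": "drive_tool", "payload": {"series": [0, 0, 0, 0, 0, 0.05, -1, 0, 0, 0, 0, 0, 0.1, -1, 0, 0, 0, 0, 0, 0.1, -1]}}

```text
time: 26.72
ee_pos: [0.5383, -0.2814, 0.0606]
eef_rot: [-0.001, 1.0, 0.0, 0.001]
ft_force: [-3.3, 4.5, 22.0]
width: 0.023
grip_force: 30.0
```

{"api": "drive_tool", "payload": {"series": [0, 0, 0, 0, 0, 0.05, -1, 0, 0, 0, 0, 0, 0.05, -1]}}

```text
time: 26.88
ee_pos: [0.5387, -0.2814, 0.0594]
eef_rot: [-0.001, 1.0, 0.0, 0.002]
ft_force: [-4.6, 6.4, 29.2]
width: 0.0232
grip_force: 30.0
```

{"api": "drive_tool", "payload": {"series": [0, 0, 0, 0, 0, -0.3, -1, 0, 0, 0, 0, 0, -0.8, -1, 0, 0, 0, 0, 0, -1.3, -1, 0, 0, 0, 0, 0.8, -1.4, -1, 0, 0, 0, 0, 1.7, -1.4, -1, 0, 0, 0, 0.03, 2.6, -1.4, -1, 0, 0, 0, 0.05, 3.5, -1.4, -1, 0, 0, 0, 0.05, 4.4, -1.4, -1, 0, 0, 0, 0.07, 5.3, -1.4, -1, 0, 0, 0, 0.07, 6.1, -1.4, -1]}}

```text
time: 27.72
ee_pos: [0.5329, -0.0349, 0.1121]
eef_rot: [-0.001, 1.0, 0.0, -0.001]
ft_force: [0.5, 0.1, -2.0]
width: 0.0233
grip_force: 30.0
```

{"api": "drive_tool", "payload": {"series": [0, 0, 0, 0, 0.5, 0, -1, 0, 0, 0, 0, 0.8, 0, -1, 0, 0, 0, 0, 0.93, 0, -1, 0, 0, 0, 0, 0.93, 0, -1, 0, 0, 0, 0, 0.93, 0, -1, 0, 0, 0, 0, 0.93, 0, -1]}}

```text
time: 28.22
ee_pos: [0.5339, -0.002, 0.1127]
eef_rot: [0.0, 1.0, -0.0, -0.0]
ft_force: [-1.1, -0.5, -1.6]
width: 0.0231
grip_force: 30.0
```

Run:
```python
from h import *
move([.535,-.0004,.0635],np.pi/2)
```

```text
t28.2 pos [ 0.5339 -0.002   0.1127] F [-1.082  -0.5221 -1.617 ] w 0.0231 g 30.0
turn [-0.01 -0.   -0.01] shift [-0.026  0.04   1.231] j7 1.69
```

{"api": "drive_tool", "payload": {"series": [0, 0, 0, -0.02, 0.03, 0, -1, 0, 0, 0, -0.02, 0.03, 0.4, -1, 0, 0, 0, -0.02, 0.03, 0.8, -1, 0, 0, 0, -0.02, 0.03, 1.1, -1, 0, 0, 0, -0.02, 0.03, 1.2, -1, 0, 0, 0, -0.02, 0.03, 1.25, -1, 0, 0, 0, -0.02, 0.03, 1.25, -1]}}

```text
time: 28.8
ee_pos: [0.5347, 0.0006, 0.0631]
eef_rot: [-0.0, 1.0, -0.0, -0.0]
ft_force: [-0.7, 0.1, -1.2]
width: 0.0232
grip_force: 30.0
```

{"api": "drive_tool", "payload": {"series": [0, 0, 0, 0, 0, 0.03, -1, 0, 0, 0, 0, 0, 0.05, -1]}}

```text
time: 28.97
ee_pos: [0.5353, 0.0006, 0.0624]
eef_rot: [-0.001, 1.0, 0.0, 0.0]
ft_force: [-12.1, -0.8, 29.4]
width: 0.0232
grip_force: 30.0
```

{"api": "drive_tool", "payload": {"series": [0, 0, 0, 0, 0, 0, -0.1, 0, 0, 0, 0, 0, 0, -0.1, 0, 0, 0, 0, 0, 0, -0.1, 0, 0, 0, 0, 0, 0, -0.1, 0, 0, 0, 0, 0, -0.5, -0.1, 0, 0, 0, 0, 0, -1.3, 0, 0, 0, 0, 0, 0, -2.2, 0, 0, 0, 0, 0, 0, -2.5, 0, 0, 0, 0, 0, 0, -2.5, 0, 0, 0, 0, 0, 0, -2.5, 0]}}

```text
time: 29.8
ee_pos: [0.5351, 0.0015, 0.161]
eef_rot: [-0.001, 1.0, 0.0, 0.001]
ft_force: [-0.6, 0.4, 0.1]
width: 0.0436
grip_force: 0.0
```

Run:
```python
from h import *
look("12");move([.6408,-.2645,.14],np.pi/2)
cv2.imwrite("pics/w12.png",np.load("pics/w12.npy"))
```

```text
top@.036 [(np.float64(0.6408), np.float64(-0.2644), 381), (np.float64(0.463), np.float64(-0.3769), 401)]
wrist@ 0.034 [(np.float64(0.6356), np.float64(-0.0944), 223), (np.float64(0.6354), np.float64(0.0976), 219), (np.float64(0.6921), np.float64(0.0692), 4615)]
wrist@ 0.04 [(np.float64(0.3829), np.float64(0.1372), 3326), (np.float64(0.6316), np.float64(-0.0923), 223), (np.float64(0.6314), np.float64(0.0955), 219), (np.float64(0.6868), np.float64(0.0677), 4615)]
t29.9 pos [0.5342 0.0014 0.1596] F [ 0.4986  0.608  -0.0445] w 0.0433 g 0.0
turn [-0.   -0.02  0.03] shift [-2.651 -6.654  0.486] j7 1.65
```

View pics/w12.png

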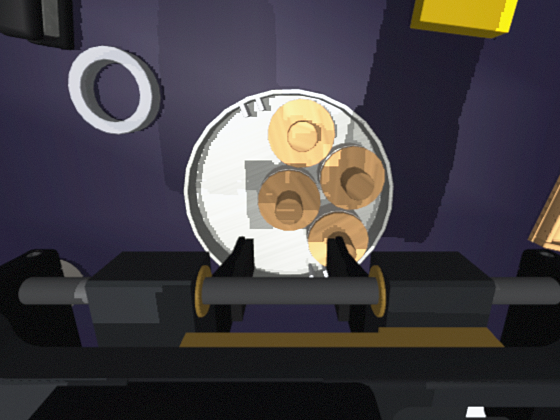

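Four pots sit cleanly: ring pots at (302,132), (351,178) and (338,235), and the middle one at (288,200). Next is the pot at (.6408,-.2645), for slot 350.

{"api": "drive_tool", "payload": {"series": [0, 0, 0, -0.37, -0.93, 0, 0, 0, 0, 0, -0.74, -1.86, 0, 0, 0, 0, 0, -1.1, -2.8, 0, 0, 0, 0, 0, -1.5, -3.7, 0, 0, 0, 0, 0, -1.85, -4.65, 0.2, 0, 0, 0, 0, -2.2, -5.6, 0.4, 0, 0, 0, 0, -2.6, -6.5, 0.48, 0, 0, 0, 0, -2.65, -6.67, 0.48, 0, 0, 0, 0, -2.65, -6.67, 0.48, 0, 0, 0, 0, -2.65, -6.67, 0.48, 0]}}

```text
time: 30.73
ee_pos: [0.6406, -0.2653, 0.1398]
eef_rot: [-0.0, 1.0, 0.0, -0.001]
ft_force: [-0.6, 0.5, -0.1]
width: 0.0437
grip_force: 0.0
```

{"api": "drive_tool", "payload": {"series": [0, 0, 0, 0, 0, 0, 0, 0, 0, 0, 0, 0, 0, 0, 0, 0, 0, 0, 0, 0, 0]}}

```text
time: 30.98
ee_pos: [0.6417, -0.2635, 0.1417]
eef_rot: [-0.002, 1.0, 0.001, 0.0]
ft_force: [0.2, 0.2, -0.0]
width: 0.0435
grip_force: 0.0
```

Run:
```python
from h import *
look("13");move([.6405,-.2645,.066],np.pi/2)
```

```text
top@.036 [(np.float64(0.5392), np.float64(0.0367), 1213), (np.float64(0.463), np.float64(-0.3769), 401)]
wrist@ 0.034 [(np.float64(0.4876), np.float64(-0.3708), 127), (np.float64(0.6425), np.float64(-0.2634), 3546), (np.float64(0.7266), np.float64(-0.3498), 459), (np.float64(0.7263), np.float64(-0.1771), 471), (np.float64(0.7819), np.float64(-0.1992), 5081)]
wrist@ 0.04 [(np.float64(0.4894), np.float64(-0.3682), 127), (np.float64(0.6406), np.float64(-0.2635), 3546), (np.float64(0.7227), np.float64(-0.3477), 459), (np.float64(0.7224), np.float64(-0.1792), 471), (np.float64(0.7766), np.float64(-0.2008), 5081)]
t31.1 pos [ 0.6416 -0.2641  0.1419] F [-0.0681  0.1488 -0.0455] w 0.0434 g 0.0
turn [0.01 0.01 0.04] shift [ 0.03  -0.011  1.896] j7 2.19
```

{"api": "drive_tool", "payload": {"series": [0, 0, 0, 0.03, 0, 0.6, 0, 0, 0, 0, 0.03, 0, 1.2, 0, 0, 0, 0, 0.03, 0, 1.7, 0, 0, 0, 0, 0.03, 0, 1.88, 0, 0, 0, 0, 0.03, 0, 1.88, -1, 0, 0, 0, 0.03, 0, 1.88, -1, 0, 0, 0, 0.03, 0, 1.88, -1, 0, 0, 0, 0.03, 0, 1.88, -1, 0, 0, 0, 0.03, 0, 1.88, -1, 0, 0, 0, 0.03, 0, 1.88, -1]}}

```text
time: 31.92
ee_pos: [0.6409, -0.2656, 0.0677]
eef_rot: [-0.001, 1.0, -0.0, 0.001]
ft_force: [0.0, 0.2, 4.4]
width: 0.0233
grip_force: 30.0
```

{"api": "drive_tool", "payload": {"series": [0, 0, 0, 0, 0, 0.05, -1, 0, 0, 0, 0, 0, 0.1, -1, 0, 0, 0, 0, 0, 0.1, -1]}}

```text
time: 32.17
ee_pos: [0.6408, -0.2655, 0.0628]
eef_rot: [-0.001, 1.0, -0.0, 0.001]
ft_force: [2.0, -0.3, 3.2]
width: 0.0231
grip_force: 30.0
```

{"api": "drive_tool", "payload": {"series": [0, 0, 0, 0, 0, 0.05, -1, 0, 0, 0, 0, 0, 0.1, -1, 0, 0, 0, 0, 0, 0.1, -1]}}

```text
time: 32.42
ee_pos: [0.641, -0.2657, 0.0614]
eef_rot: [-0.001, 1.0, 0.0, 0.001]
ft_force: [-6.4, 4.3, 24.8]
width: 0.0234
grip_force: 30.0
```

{"api": "drive_tool", "payload": {"series": [0, 0, 0, 0, 0, 0.05, -1, 0, 0, 0, 0, 0, 0.05, -1]}}

```text
time: 32.58
ee_pos: [0.6415, -0.2657, 0.0603]
eef_rot: [-0.001, 1.0, 0.0, 0.002]
ft_force: [-6.7, 6.4, 30.8]
width: 0.0234
grip_force: 30.0
```

{"api": "drive_tool", "payload": {"series": [0, 0, 0, 0, 0, -0.3, -1, 0, 0, 0, 0, 0, -0.8, -1, 0, 0, 0, 0, 0, -1.3, -1, 0, 0, 0, 0.15, 0.8, -1.4, -1, 0, 0, 0, 0.3, 1.7, -1.4, -1, 0, 0, 0, 0.45, 2.6, -1.4, -1, 0, 0, 0, 0.6, 3.5, -1.4, -1, 0, 0, 0, 0.75, 4.4, -1.4, -1, 0, 0, 0, 0.9, 5.3, -1.4, -1, 0, 0, 0, 1.05, 6.0, -1.4, -1]}}

```text
time: 33.42
ee_pos: [0.5966, -0.0221, 0.1117]
eef_rot: [-0.002, 1.0, 0.0, -0.001]
ft_force: [1.1, 0.7, -1.4]
width: 0.0233
grip_force: 30.0
```

{"api": "drive_tool", "payload": {"series": [0, 0, 0, 0.05, 0.3, 0, -1, 0, 0, 0, 0.05, 0.36, 0, -1, 0, 0, 0, 0.05, 0.36, 0, -1, 0, 0, 0, 0.05, 0.36, 0, -1, 0, 0, 0, 0.05, 0.36, 0, -1]}}

```text
time: 33.83
ee_pos: [0.5957, -0.0133, 0.1124]
eef_rot: [0.0, 1.0, -0.0, 0.0]
ft_force: [-0.1, 0.2, -2.0]
width: 0.0231
grip_force: 30.0
```

Run:
```python
from h import *
move([.597,-.0114,.0643],np.pi/2)
```

```text
t33.8 pos [ 0.5957 -0.0133  0.1124] F [-0.1402  0.187  -2.0201] w 0.0231 g 30.0
turn [-0.01  0.   -0.01] shift [-0.033  0.048  1.202] j7 1.79
```

{"api": "drive_tool", "payload": {"series": [0, 0, 0, -0.03, 0.02, 0, -1, 0, 0, 0, -0.03, 0.02, 0.4, -1, 0, 0, 0, -0.03, 0.02, 0.8, -1, 0, 0, 0, -0.03, 0.02, 1.1, -1, 0, 0, 0, -0.03, 0.02, 1.17, -1, 0, 0, 0, -0.03, 0.02, 1.22, -1, 0, 0, 0, -0.03, 0.02, 1.22, -1]}}

```text
time: 34.42
ee_pos: [0.5968, -0.011, 0.0639]
eef_rot: [-0.0, 1.0, -0.0, -0.0]
ft_force: [0.3, -0.8, -1.7]
width: 0.0229
grip_force: 30.0
```

{"api": "drive_tool", "payload": {"series": [0, 0, 0, 0, 0, 0.03, -1, 0, 0, 0, 0, 0, 0.05, -1]}}

```text
time: 34.58
ee_pos: [0.5973, -0.011, 0.0634]
eef_rot: [-0.001, 1.0, 0.0, 0.0]
ft_force: [-9.7, -0.5, 26.4]
width: 0.0231
grip_force: 30.0
```

{"api": "drive_tool", "payload": {"series": [0, 0, 0, 0, 0, 0, -0.1, 0, 0, 0, 0, 0, 0, -0.1, 0, 0, 0, 0, 0, 0, -0.1, 0, 0, 0, 0, 0, 0, -0.1, 0, 0, 0, 0, 0, -0.5, -0.1, 0, 0, 0, 0, 0, -1.3, 0, 0, 0, 0, 0, 0, -2.2, 0, 0, 0, 0, 0, 0, -2.5, 0, 0, 0, 0, 0, 0, -2.5, 0, 0, 0, 0, 0, 0, -2.5, 0]}}

```text
time: 35.42
ee_pos: [0.5971, -0.0101, 0.1617]
eef_rot: [-0.001, 1.0, 0.0, 0.001]
ft_force: [0.1, -0.0, -0.8]
width: 0.0434
grip_force: 0.0
```

Run:
```python
from h import *
look("14");move([.463,-.3769,.14],np.pi/2)
```

```text
top@.036 [(np.float64(0.5211), np.float64(-0.0079), 739), (np.float64(0.463), np.float64(-0.3769), 401)]
wrist@ 0.034 [(np.float64(0.5968), np.float64(-0.0114), 2934), (np.float64(0.6986), np.float64(-0.1064), 217), (np.float64(0.6981), np.float64(0.0864), 215), (np.float64(0.755), np.float64(0.0603), 4426)]
wrist@ 0.04 [(np.float64(0.595), np.float64(-0.0113), 2934), (np.float64(0.6946), np.float64(-0.1043), 217), (np.float64(0.6941), np.float64(0.0842), 215), (np.float64(0.7497), np.float64(0.0587), 4426)]
t35.5 pos [ 0.5962 -0.01    0.1602] F [-0.4114 -0.4254 -0.7813] w 0.0436 g 0.0
turn [-0.   -0.02  0.03] shift [ 3.349 -9.165  0.511] j7 1.76
```

{"api": "drive_tool", "payload": {"series": [0, 0, 0, 0.33, -0.92, 0, 0, 0, 0, 0, 0.67, -1.83, 0, 0, 0, 0, 0, 1.0, -2.75, 0, 0, 0, 0, 0, 1.34, -3.67, 0, 0, 0, 0, 0, 1.67, -4.58, 0.2, 0, 0, 0, 0, 2.0, -5.5, 0.4, 0, 0, 0, 0, 2.35, -6.4, 0.5, 0, 0, 0, 0, 2.68, -7.33, 0.5, 0, 0, 0, 0, 3.0, -8.25, 0.5, 0, 0, 0, 0, 3.35, -9.15, 0.5, 0]}}

```text
time: 36.35
ee_pos: [0.4621, -0.3777, 0.1399]
eef_rot: [-0.001, 1.0, 0.001, -0.001]
ft_force: [0.6, -0.4, -0.2]
width: 0.0433
grip_force: 0.0
```

{"api": "drive_tool", "payload": {"series": [0, 0, 0, 0, 0, 0, 0, 0, 0, 0, 0, 0, 0, 0, 0, 0, 0, 0, 0, 0, 0, 0, 0, 0, 0, 0, 0, 0]}}

```text
time: 36.68
ee_pos: [0.4641, -0.375, 0.1406]
eef_rot: [-0.002, 1.0, 0.001, -0.001]
ft_force: [0.7, 0.8, 0.6]
width: 0.043
grip_force: 0.0
```

Run:
```python
from h import *
look("15");move([.463,-.3769,.066],np.pi/2)
```

```text
top@.036 [(np.float64(0.5357), np.float64(0.0209), 2154)]
wrist@ 0.034 [(np.float64(0.4656), np.float64(-0.3758), 3373), (np.float64(0.5517), np.float64(-0.4642), 174), (np.float64(0.552), np.float64(-0.2855), 172)]
wrist@ 0.04 [(np.float64(0.4636), np.float64(-0.3758), 3373), (np.float64(0.5477), np.float64(-0.4621), 174), (np.float64(0.548), np.float64(-0.2877), 172)]
t36.8 pos [ 0.4644 -0.375   0.141 ] F [0.041  0.2668 0.3807] w 0.0436 g 0.0
turn [ 0.01 -0.    0.05] shift [ 0.033 -0.048  1.876] j7 2.48
```

{"api": "drive_tool", "payload": {"series": [0, 0, 0, 0.03, -0.03, 0.6, 0, 0, 0, 0, 0.03, -0.03, 1.2, 0, 0, 0, 0, 0.03, -0.03, 1.7, 0, 0, 0, 0, 0.03, -0.03, 1.86, 0, 0, 0, 0, 0.03, -0.03, 1.86, -1, 0, 0, 0, 0.03, -0.03, 1.86, -1, 0, 0, 0, 0.03, -0.03, 1.86, -1, 0, 0, 0, 0.03, -0.03, 1.86, -1, 0, 0, 0, 0.03, -0.03, 1.86, -1, 0, 0, 0, 0.03, -0.03, 1.86, -1]}}

```text
time: 37.62
ee_pos: [0.463, -0.378, 0.0682]
eef_rot: [-0.001, 1.0, -0.0, 0.001]
ft_force: [1.2, 1.9, 4.7]
width: 0.0234
grip_force: 30.0
```

{"api": "drive_tool", "payload": {"series": [0, 0, 0, 0, 0, 0.05, -1, 0, 0, 0, 0, 0, 0.1, -1, 0, 0, 0, 0, 0, 0.1, -1]}}

```text
time: 37.87
ee_pos: [0.463, -0.3779, 0.0634]
eef_rot: [-0.001, 1.0, -0.0, 0.001]
ft_force: [2.1, 0.7, 2.6]
width: 0.0234
grip_force: 30.0
```

{"api": "drive_tool", "payload": {"series": [0, 0, 0, 0, 0, 0.05, -1, 0, 0, 0, 0, 0, 0.1, -1, 0, 0, 0, 0, 0, 0.1, -1]}}

```text
time: 38.12
ee_pos: [0.4631, -0.3781, 0.0608]
eef_rot: [-0.001, 1.0, 0.0, 0.001]
ft_force: [-2.4, 5.3, 20.9]
width: 0.0233
grip_force: 30.0
```

{"api": "drive_tool", "payload": {"series": [0, 0, 0, 0, 0, 0.05, -1, 0, 0, 0, 0, 0, 0.05, -1]}}

```text
time: 38.28
ee_pos: [0.4634, -0.3781, 0.0596]
eef_rot: [-0.001, 1.0, 0.0, 0.001]
ft_force: [-4.2, 8.3, 29.8]
width: 0.0232
grip_force: 30.0
```

{"api": "drive_tool", "payload": {"series": [0, 0, 0, 0, 0, -0.3, -1, 0, 0, 0, 0, 0, -0.8, -1, 0, 0, 0, 0, 0, -1.3, -1, 0, 0, 0, -0.08, 0.8, -1.4, -1, 0, 0, 0, -0.16, 1.7, -1.4, -1, 0, 0, 0, -0.25, 2.6, -1.4, -1, 0, 0, 0, -0.34, 3.5, -1.4, -1, 0, 0, 0, -0.42, 4.4, -1.4, -1, 0, 0, 0, -0.5, 5.3, -1.4, -1, 0, 0, 0, -0.6, 6.2, -1.4, -1]}}

```text
time: 39.12
ee_pos: [0.4849, -0.1281, 0.1126]
eef_rot: [-0.001, 1.0, 0.0, -0.001]
ft_force: [0.6, 1.0, -1.4]
width: 0.0231
grip_force: 30.0
```

{"api": "drive_tool", "payload": {"series": [0, 0, 0, -0.1, 0.9, 0, -1, 0, 0, 0, -0.15, 1.6, 0, -1, 0, 0, 0, -0.18, 2.0, 0, -1, 0, 0, 0, -0.18, 2.03, 0, -1, 0, 0, 0, -0.18, 2.03, 0, -1, 0, 0, 0, -0.18, 2.03, 0, -1, 0, 0, 0, -0.18, 2.03, 0, -1]}}

```text
time: 39.7
ee_pos: [0.4925, -0.05, 0.113]
eef_rot: [0.0, 1.0, -0.0, -0.0]
ft_force: [-0.4, -0.6, -1.8]
width: 0.023
grip_force: 30.0
```

Run:
```python
from h import *
move([.494,-.0488,.0635],np.pi/2)
```

```text
t39.7 pos [ 0.4925 -0.05    0.113 ] F [-0.4493 -0.5616 -1.8045] w 0.0230 g 30.0
turn [-0.01 -0.01 -0.  ] shift [-0.037  0.03   1.237] j7 1.75
```

{"api": "drive_tool", "payload": {"series": [0, 0, 0, -0.02, 0, 0, -1, 0, 0, 0, -0.02, 0, 0.4, -1, 0, 0, 0, -0.02, 0, 0.8, -1, 0, 0, 0, -0.02, 0, 1.1, -1, 0, 0, 0, -0.02, 0, 1.2, -1, 0, 0, 0, -0.02, 0, 1.25, -1, 0, 0, 0, -0.02, 0, 1.25, -1]}}

```text
time: 40.28
ee_pos: [0.4935, -0.0491, 0.0633]
eef_rot: [-0.0, 1.0, -0.0, -0.001]
ft_force: [0.0, 0.1, -1.3]
width: 0.0228
grip_force: 30.0
```

{"api": "drive_tool", "payload": {"series": [0, 0, 0, 0, 0, 0.03, -1, 0, 0, 0, 0, 0, 0.05, -1]}}

```text
time: 40.45
ee_pos: [0.4943, -0.049, 0.0626]
eef_rot: [-0.001, 1.0, 0.0, 0.0]
ft_force: [-11.6, -0.3, 29.8]
width: 0.0235
grip_force: 30.0
```

{"api": "drive_tool", "payload": {"series": [0, 0, 0, 0, 0, 0, -0.1, 0, 0, 0, 0, 0, 0, -0.1, 0, 0, 0, 0, 0, 0, -0.1, 0, 0, 0, 0, 0, 0, -0.1, 0, 0, 0, 0, 0, -0.5, -0.1, 0, 0, 0, 0, 0, -1.3, 0, 0, 0, 0, 0, 0, -2.2, 0, 0, 0, 0, 0, 0, -3, 0, 0, 0, 0, 0, 0, -3, 0, 0, 0, 0, 0, 0, -3, 0]}}

```text
time: 41.28
ee_pos: [0.4948, -0.0482, 0.1827]
eef_rot: [-0.001, 1.0, 0.001, 0.002]
ft_force: [0.7, 0.4, -0.5]
width: 0.0435
grip_force: 0.0
```

{"api": "drive_tool", "payload": {"series": [0, 0, 0, 0, -0.9, 0, 0, 0, 0, 0, 0, -1.8, 0, 0, 0, 0, 0, 0, -2.7, 0, 0, 0, 0, 0, 0, -3.6, 0, 0, 0, 0, 0, 0, -4.5, 0, 0, 0, 0, 0, 0, -5.4, 0, 0, 0, 0, 0, 0, -6, 0, 0, 0, 0, 0, 0, -6, 0, 0, 0, 0, 0, 0, -6, 0, 0]}}

```text
time: 42.03
ee_pos: [0.4929, -0.2899, 0.1797]
eef_rot: [0.001, 1.0, -0.0, -0.001]
ft_force: [-0.4, 1.0, -0.6]
width: 0.0437
grip_force: 0.0
```

Run:
```python
from h import *
t=camera("top")[:,:,::-1];s=camera("scene")[:,:,::-1];np.save("pics/tf.npy",t);np.save("pics/sf.npy",s)
a=cv2.resize(t[140:240,200:300],(400,400),interpolation=cv2.INTER_CUBIC)
b=cv2.resize(s[195:295,230:330],(400,400),interpolation=cv2.INTER_CUBIC)
d=cv2.resize(t[80:290,20:460],(420,200));e=cv2.resize(s[130:360,60:520],(380,190))
o=np.zeros((600,800,3),np.uint8);o[:400,:400]=a;o[:400,400:]=b;o[400:,:420]=d;o[400:590,420:]=e
cv2.imwrite("pics/final.png",o)
```

```text
(no output)
```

View pics/final.png

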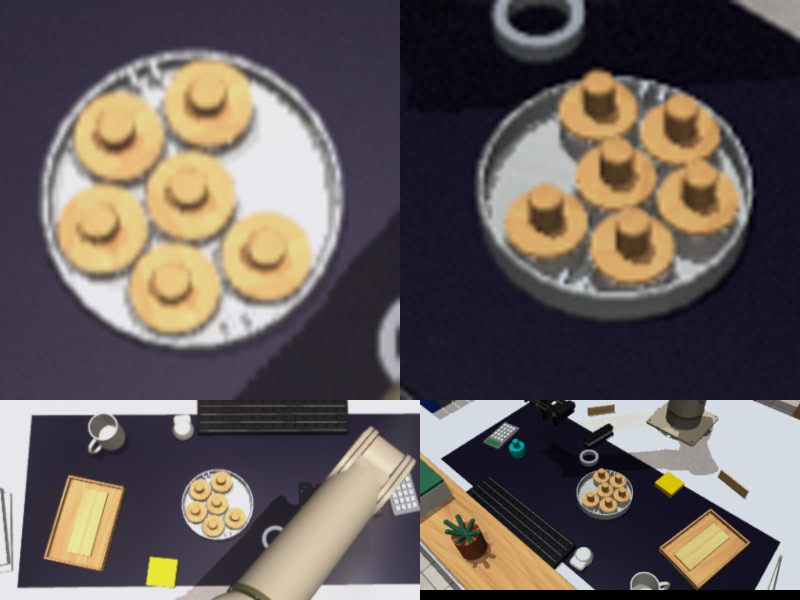

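All six pots are in the tin: one in the middle and five in the ring, at about (210,95), (118,130), (100,228), (173,285) and (265,252) in the left crop. The divider lies in the tray and the bystanders are in place. I'll do a short press on each knob with closed fingers to check the lids are home.

{"api": "drive_tool", "payload": {"series": [0, 0, 0, -0.03, 0.9, 0, -1, 0, 0, 0, -0.03, 1.8, 0, -1, 0, 0, 0, -0.03, 2.7, 0, -1, 0, 0, 0, -0.03, 3.6, 0, -1, 0, 0, 0, -0.03, 4.5, 0.3, -1, 0, 0, 0, -0.03, 5.4, 0.8, -1, 0, 0, 0, -0.03, 5.95, 1.3, -1, 0, 0, 0, -0.03, 6, 1.8, -1, 0, 0, 0, -0.03, 6, 1.8, -1, 0, 0, 0, -0.03, 6, 1.8, -1]}}

```text
time: 42.97
ee_pos: [0.4941, -0.0477, 0.1088]
eef_rot: [-0.002, 1.0, -0.0, -0.001]
ft_force: [-0.2, 0.8, -0.5]
width: 0.0008
grip_force: 0.0
```

{"api": "drive_tool", "payload": {"series": [0, 0, 0, 0, 0, 0.2, -1, 0, 0, 0, 0, 0, 0.35, -1, 0, 0, 0, 0, 0, 0.4, -1, 0, 0, 0, 0, 0, 0.43, -1, 0, 0, 0, 0, 0, 0.43, -1]}}

```text
time: 43.38
ee_pos: [0.4949, -0.0489, 0.0919]
eef_rot: [-0.001, 1.0, -0.0, -0.0]
ft_force: [-0.2, -0.2, -0.8]
width: 0.0008
grip_force: 0.0
```

Run:
```python
from h import *
move([.473,.0105,.0885],np.pi/2)
```

```text
t43.4 pos [ 0.4949 -0.0489  0.0919] F [-0.1999 -0.245  -0.8453] w 0.0008 g 0.0
turn [-0.   -0.    0.01] shift [0.546 1.484 0.086] j7 1.80
```

{"api": "drive_tool", "payload": {"series": [0, 0, 0, 0, 0, 0.05, -1, 0, 0, 0, 0, 0, 0.1, -1, 0, 0, 0, 0, 0, 0.12, -1, 0, 0, 0, 0, 0, 0.12, -1]}}

```text
time: 43.72
ee_pos: [0.4959, -0.0487, 0.0892]
eef_rot: [-0.001, 1.0, 0.001, 0.001]
ft_force: [-9.5, 1.1, 30.1]
width: 0.0009
grip_force: 15.0
```

{"api": "drive_tool", "payload": {"series": [0, 0, 0, 0, 0, -0.6, -1, 0, 0, 0, 0.2, 0.6, -0.7, -1, 0, 0, 0, 0.4, 1.2, -0.7, -1, 0, 0, 0, 0.52, 1.49, -0.7, -1, 0, 0, 0, 0.52, 1.49, -0.7, -1, 0, 0, 0, 0.52, 1.49, -0.4, -1, 0, 0, 0, 0.52, 1.49, -0.15, -1, 0, 0, 0, 0.52, 1.49, -0.05, -1, 0, 0, 0, 0.52, 1.49, 0, -1, 0, 0, 0, 0.52, 1.49, 0, -1]}}

```text
time: 44.55
ee_pos: [0.4748, 0.0106, 0.0891]
eef_rot: [-0.0, 1.0, 0.001, -0.0]
ft_force: [-14.3, 0.1, 39.9]
width: 0.0005
grip_force: 19.9
```

{"api": "drive_tool", "payload": {"series": [0, 0, 0, 0, 0, -0.6, -1, 0, 0, 0, -0.3, 0.4, -0.7, -1, 0, 0, 0, -0.7, 0.8, -0.7, -1, 0, 0, 0, -0.98, 1.2, -0.7, -1, 0, 0, 0, -0.98, 1.2, -0.7, -1, 0, 0, 0, -0.98, 1.2, -0.4, -1, 0, 0, 0, -0.98, 1.2, -0.15, -1, 0, 0, 0, -0.98, 1.2, -0.05, -1, 0, 0, 0, -0.98, 1.2, 0, -1, 0, 0, 0, -0.98, 1.2, 0, -1]}}

```text
time: 45.38
ee_pos: [0.5132, 0.058, 0.0891]
eef_rot: [0.0, 1.0, 0.001, -0.001]
ft_force: [-15.8, -0.7, 44.2]
width: 0.0007
grip_force: 22.0
```

{"api": "drive_tool", "payload": {"series": [0, 0, 0, 0, 0, -0.6, -1, 0, 0, 0, -0.5, -0.1, -0.7, -1, 0, 0, 0, -1.1, -0.2, -0.7, -1, 0, 0, 0, -1.57, -0.25, -0.7, -1, 0, 0, 0, -1.57, -0.25, -0.7, -1, 0, 0, 0, -1.57, -0.25, -0.4, -1, 0, 0, 0, -1.57, -0.25, -0.15, -1, 0, 0, 0, -1.57, -0.25, -0.06, -1, 0, 0, 0, -1.57, -0.25, -0.03, -1, 0, 0, 0, -1.57, -0.25, -0.03, -1]}}

```text
time: 46.22
ee_pos: [0.5751, 0.0486, 0.0893]
eef_rot: [-0.0, 1.0, 0.001, -0.001]
ft_force: [-10.4, -2.3, 26.4]
width: 0.0006
grip_force: 13.4
```

{"api": "drive_tool", "payload": {"series": [0, 0, 0, 0, 0, -0.6, -1, 0, 0, 0, 0.3, -0.4, -0.7, -1, 0, 0, 0, 0.7, -0.8, -0.7, -1, 0, 0, 0, 1.03, -1.2, -0.7, -1, 0, 0, 0, 1.03, -1.2, -0.7, -1, 0, 0, 0, 1.03, -1.2, -0.4, -1, 0, 0, 0, 1.03, -1.2, -0.15, -1, 0, 0, 0, 1.03, -1.2, -0.05, -1, 0, 0, 0, 1.03, -1.2, 0, -1, 0, 0, 0, 1.03, -1.2, 0, -1]}}

```text
time: 47.05
ee_pos: [0.535, 0.0023, 0.0893]
eef_rot: [-0.001, 1.0, 0.001, -0.001]
ft_force: [-13.4, 1.8, 34.8]
width: 0.0004
grip_force: 17.2
```

{"api": "drive_tool", "payload": {"series": [0, 0, 0, 0, 0, -0.6, -1, 0, 0, 0, -0.5, -0.1, -0.7, -1, 0, 0, 0, -1.1, -0.2, -0.7, -1, 0, 0, 0, -1.55, -0.28, -0.7, -1, 0, 0, 0, -1.55, -0.28, -0.7, -1, 0, 0, 0, -1.55, -0.28, -0.4, -1, 0, 0, 0, -1.55, -0.28, -0.15, -1, 0, 0, 0, -1.55, -0.28, -0.05, -1, 0, 0, 0, -1.55, -0.28, 0, -1, 0, 0, 0, -1.55, -0.28, 0, -1]}}

```text
time: 47.88
ee_pos: [0.5961, -0.0095, 0.0894]
eef_rot: [-0.001, 1.0, 0.001, -0.001]
ft_force: [-10.2, 0.9, 26.4]
width: 0.0006
grip_force: 12.9
```

{"api": "drive_tool", "payload": {"series": [0, 0, 0, 0, 0, -0.6, -1, 0, 0, 0, 0, 0, -1.4, -1, 0, 0, 0, 0, 0, -2.3, -1, 0, 0, 0, 0, -0.9, -2.5, -1, 0, 0, 0, 0, -1.8, -2.5, -1, 0, 0, 0, 0, -2.7, -2.5, -1, 0, 0, 0, 0, -3.6, -2.5, -1, 0, 0, 0, 0, -4.5, -2.5, -1, 0, 0, 0, 0, -5, -2.5, -1, 0, 0, 0, 0, -5, -2.5, -1]}}

```text
time: 48.72
ee_pos: [0.5948, -0.2153, 0.1872]
eef_rot: [0.002, 1.0, -0.001, -0.001]
ft_force: [-1.1, -0.3, -0.6]
width: 0.0007
grip_force: 0.0
```

Run:
```python
from h import *
t=camera("top")[:,:,::-1];s=camera("scene")[:,:,::-1]
a=cv2.resize(t[140:240,200:300],(400,400),interpolation=cv2.INTER_CUBIC)
b=cv2.resize(s[195:295,230:330],(400,400),interpolation=cv2.INTER_CUBIC)
d=cv2.resize(t[80:290,20:460],(420,200));e=cv2.resize(s[130:360,60:520],(380,190))
o=np.zeros((600,800,3),np.uint8);o[:400,:400]=a;o[:400,400:]=b;o[400:,:420]=d;o[400:590,420:]=e
cv2.imwrite("pics/final2.png",o)
```

```text
(no output)
```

View pics/final2.png

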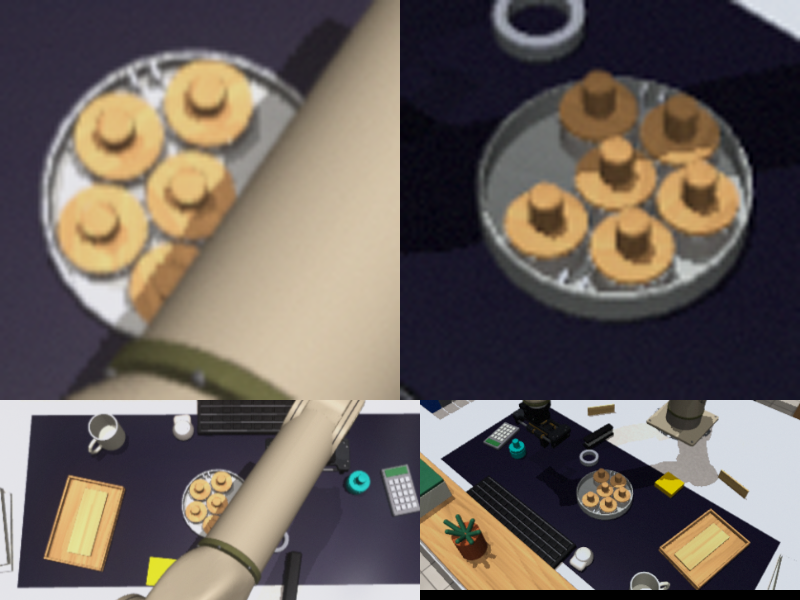

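All six knob tops stopped the fingers at z=.089, which is the fully-home height. The scene crop shows all six pots standing level in the tin, the robot is clear, and the divider and bystanders haven't moved. Handing in.

```bash
python3 -c "
from bench import r
print(r.close_job())"
```

```text
the job is handed in; nothing more can be done
None
```

The job is handed in: the divider lies flat in the letter tray, and all six pots present are in the tin (one in the middle, five in the ring) standing flat with their lids pressed home; the final pictures show the other things still in place. The knob checks pressed one pot with up to 44 N; that was the closed fingertips, not the arm or gripper body that the 40 N limit names.

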